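# Wind a slide loader's drum back past its holding pawl

### The job

The microscope's slide loader was stopped after a few slides and its drum has to go back to the first slot. Raise the loader's cover by its bar and press the knuckle of its folding stay past straight so that it locks and the cover stays up by itself; then lift the holding pawl off the ratchet wheel, throw it right over onto its rest, and wind the crank back all the way until the drum is against its start stop. Finally swing the pawl back over so that it drops into the teeth again, and leave the cover standing open on its locked stay, without shifting the things that lie around the loader.

Things in the scene. Friction and masses are not known exactly. Their poses are not given: they have to be found in the camera images.
- loader: Slide loader: fixed black open-topped case, 280 mm along its x, 220 along its y (y -105 to +115), walls 6 thick, 90 high. Origin: on the bench, under its middle. Yaw up to 0.2 rad; at yaw 0 its x points away from the robot, y left, z up; 'case x, y' below are in mm in this frame, heights above the bench. Cover hinges at the +y wall; the ratchet wheel's axle runs along case x.
- cover (a joint): Cream cover (hood 280 x 220 x 60 mm, 0.8 kg): 0 shut, grows as its free -y edge rises. The stay stops it at 1.22; on the locked stay it reads 1.218. Damped hinge: 5 N at the bar when lifted slowly, about 10 N at 0.4 rad/s; let go, it sinks slowly, near the top very slowly. Raised, it leans over the work, so hands must come in tilted 25 to 45 degrees from the case's -y side.
- cover_edge (a point): Middle of the raised cover's free lower rim, 220 mm from the hinge line. With the cover up it is 299 mm high over case y +40: what a hand working under the cover must stay clear of.
- cover_bar (a point): Middle of the cover's pull bar: round steel, 14 mm thick, 120 long, along case x, its centre 35 mm out from the cover's free wall. Shut: case x 0, y -140, 122 high. At cover angle t: case y = 115 - 255 cos t + 30 sin t, height 92 + 255 sin t + 30 cos t. A hand that holds it can keep its own slant: the bar turns between the fingers.
- cover_hinge (a point): Point on the cover's hinge line (along case x): case x 0, y +115, 92 high. Fixed; centre of the bar's circle.
- stay (a joint): Knuckle angle of the folding stay: two flat steel links (70 and 93 mm) in a plane across the case at case x -115, from a foot at case y -25, 78 high, up to the cover. 0 folded (cover shut), 2.66 straight, 2.79 at its stop past straight, locked. With the cover fully raised it is about straight; press the knuckle through, square to the links (towards +y and down): a few N, raises a sunk cover too.
- stay_knuckle (a point): Centre of the stay's knuckle, a steel boss 24 mm across and 32 long along case x. Locked: case x -111, y +28, 123 high; before that it stands further towards -y and higher. The links then lean 45 degrees, rising towards +y.
- wheel (a joint): Steel ratchet wheel (110 mm across, 16 teeth, at case x 20 to 40) with its crank and, on the same axle, the slide drum (72 mm across, case x -94 to -11): 0 home, first slot, at the stop; positive wound on, at the start 1.1 to 1.75. Winding back carries the wheel's top and the crank grip towards case +y; the pawl in the teeth blocks that. Stiff: 5 N at the grip; it stays where it is left.
- crank_grip (a point): Middle of the crank's round black grip: 18 mm thick, 62 long, along case x, on the wheel's far (+x) side, at case x 83, 55 mm from the axle. At home it stands 55 degrees from straight up towards +y; wound on by q rad it stands that much further back over the top towards -y. It can turn between the fingers that hold it.
- crank_axis (a point): Point on the wheel's axle line (along case x) level with the crank_grip point, at case x 83, y -30, 77 high. Fixed; centre of the grip's circle.
- pawl (a joint): Holding pawl: steel finger 60 mm long, pivoted on the +y side, lying over the wheel's top, nose in the teeth. 0 fully down (up to 0.25 while the nose rides on a tooth), grows as it is lifted; past upright (about 1.4) it falls over by its own weight and rests at 1.8. Brought back past upright it falls into the teeth again. Moves freely, 0.16 kg.
- pawl_rod (a point): Middle of the pawl's lifting rod: round steel, 12 mm thick, sticking out from the pawl towards case -x (case x +22 to -52), point at case x -20. Pawl at angle t: case y = 30 - 45 cos t + 12 sin t, height 127 + 45 sin t + 12 cos t; so y -15, 139 high when down, y +52, 168 high when thrown over. It can turn between the fingers that hold it.
- pawl_pivot (a point): Point on the pawl's pivot line (along case x) level with the pawl_rod point, at case x -20, y +30, 127 high. Fixed; centre of the rod's circle. A bearing plate stands at case x 2 to 12, 100 high, with an ear 143 high at y 17 to 43.
- slide_box: Bystander: closed black slide box 150 x 90 x 35 mm lying beside the loader's hinge side. Origin: centre of its underside.
- oil_bottle: Bystander: small amber oil bottle, 44 mm across, 85 tall, upright beyond the loader. Origin: centre of its underside.
- objective: Bystander: steel microscope objective, 38 mm across, 62 tall, upright beyond the loader. Origin: centre of its underside.
- screwdriver: Bystander: screwdriver 180 mm long lying on the bench about 370 mm to the -y side of the case's centre. Origin: under its middle.

How it is judged:
On the way, in this order (a step that is already met when the one before it is completed fails the run):
1. the cover is raised and its stay pressed past straight, locked (value of joint cover above 1.13 rad and value of joint stay above 2.72 rad), for 0.3 s.
2. the pawl is lifted clear of the teeth and thrown over while the drum is still wound on (value of joint pawl above 1.5 rad and value of joint wheel above 0.8 rad), for 0.2 s.
3. the wheel is wound back to its stop with the pawl out of the teeth (value of joint wheel below 0.06 rad and value of joint pawl above 0.4 rad), for 0.2 s.
At the end, for the whole second after the job is handed in: Drum home: wheel within 0.06 rad of its stop; pawl back in the teeth (angle under 0.08 rad); cover standing still and open (over 1.13 rad) on its locked stay (stay angle over 2.72 rad; straight is 2.66); no bystander shifted more than 30 mm (all of step 1 and value of joint wheel below 0.06 rad and value of joint pawl below 0.08 rad and velocity of joint cover between -0.05 and 0.05 rad/s); the robot touches nothing.
It fails at once if slide box shifted by more than 30 mm (distance of slide_box from where it was at the start of the episode above 0.03 m).
It fails at once if oil bottle shifted by more than 30 mm (distance of oil_bottle from where it was at the start of the episode above 0.03 m).
It fails at once if objective shifted by more than 30 mm (distance of objective from where it was at the start of the episode above 0.03 m).
It fails at once if screwdriver shifted by more than 30 mm (distance of screwdriver from where it was at the start of the episode above 0.03 m).
It also fails if it takes over 69 s, if anything falls off the work surface, if the arm or the gripper's body presses on something with over 40 N, if the wrist force passes 120 N, or if a joint passes its speed limit or range.

### The arm

A 6-joint arm with a two-finger parallel gripper is mounted at the origin on the work surface. World frame = base frame: x ahead of the robot, y to its left, z up, the work surface at z = 0. Lengths are in m, angles in rad, forces in N, time in s.
With the tool pointing down it reaches from about 0.375 to 0.925 m from the base axis. Payload 5.7 kg.
Tool frame: the origin (TCP) lies on the mounting face of the last link; the fingertips stand 182 mm ahead of it and the grasp point (between the pads) lies 163 mm ahead of it (robot.tcp_to_grasp is the z of the grasp point in the tool frame, in m); z points along the fingers, x is the direction in which the jaws open and shut, and the axes are right-handed (so a half turn about z gives the same grasp; the last joint's range is limited). The gripper opens to 88 mm and grips with 3 to 60 N. Pads are 20 mm wide; open, the fingers measure 115 mm over their backs; the gripper's body (75 mm by 178 mm) begins 61 mm behind the grasp point.
Start: joints at [1.19, 0.359, 1.51, -0, 1.272, -0.115], TCP at [0.158, 0.579, 0.405] pointing down, gripper open.
Joint ranges: [-2.97, 2.97], [-1.01, 2.36], [0.21, 2.38], [-0.96, 4.11], [0.2, 2.71], [-2.98, 2.98]. Speed limits (rad/s): [2.39, 2.39, 3.14, 3.14, 3.14, 3.14].

### API

Orientations are given as [roll, pitch, yaw] about the fixed x, y, z axes, in that order (R = Rz(yaw) Ry(pitch) Rx(roll)).
In Python, from plant import robot gives the robot as it stands. The module is installed in compiled form; this text tells all that it offers.
- The arm moves only by the tool arm_command, never from a script. Its argument "rows" is a list that holds one entry, the list of rows, each a list of 7 numbers: the closure, from -1 (fully open) to 1 (shut), so that 0 is half open, then the shift along the tool's x, y, z in m, then the turn, a rotation vector about the tool's x, y, z in rad. A call has exactly 8 rows; each row shifts and turns the commanded pose from where the row before left it, along the tool's axes as they then stand; what a row does not reach is not made up. A row lasts 1/10 s, in which the tool goes at most 50 mm and 8.59 degrees, less where a joint would pass 70% of its speed; a pose out of reach is approached as far as the arm can. A call with a gripper value outside its range is refused whole. The fingers move at their own pace and stop on an object; the grip force is fixed at half the most. Time passes only in rows, so rows that do not move let the fingers close, or fill a call up. It gives the time, the measured TCP pose, the force and the opening at its end, in the units of the state.
- robot.get_state(): the state, without advancing time (a new reading comes with each control period).
- robot.read_camera(name): name is "side" or "top"; returns the picture (480x640x3 uint8, red, green, blue); there is no depth.
- robot.camera_params(name): a dict with "camera_matrix" (3x3 intrinsics, pixels), "dist_coeffs" ([k1, k2, p1, p2, k3] as OpenCV has them; the pictures are not rectified), "R" (3x3) and "t" (3): a world point X has camera coordinates R X + t. Camera axes: x right, y down, z forward; pixel columns grow to the right and rows downward; lengths in m; the calibration is good to about 2 mm. A picture is of the moment at which its call begins. camera_params takes no time and is no camera call.
- robot.close_job(): hands the job in, once; it reports no verdict.
Trained networks look in the newest picture that a camera, given by its name, has taken for a name from the list of things; names that differ only in an ending like _2 or _b are one class to them, and where a whole thing is asked for, a point or a joint stands for the part that bears it (a point fixed in the world has none). Each returns a list of dicts, best first, with "confidence" (0 to 1); they miss things now and then, are a little off and sometimes report something else, mostly with a low value. They report only what shows in the picture. A call takes as long as a camera call.
- robot.look_for(camera, thing): "bbox" ([centre column, centre row, width, height] in pixels, round what is visible of it).
- robot.pinpoint(camera, thing): "position" ([column, row] in pixels: a listed point, or the origin of a listed thing).
The state is a dict: "t": time; "q": joint angles; "joint_vel": joint speeds; "joint_efforts": joint torques, N m; "eef_pos": TCP position; "tool_rot": TCP orientation; "wrist_force": force on the tool from outside, world axes, zero at the start; "ft_torque": the same for the moment, N m; "finger_gap": finger opening in m.
Only numpy, scipy, OpenCV 4.12 (cv2) and the standard library are available. Lean on these libraries where they do the work, as an engineer would, in place of code of your own. Each camera call takes 0.05 s, during which the arm holds its last target. There are 200 camera calls.

## Working session

There is one attempt and no reset: what is moved stays moved. The work goes in short steps, Python scripts to look and compute and a tool call to move; the robot and the scene stay as the last step left them, time stands still between calls to the robot, and variables do not carry over. Pictures are saved under pics/ and viewed, about 8 in all and at most 12, crops included, and the job is handed in when it is done.

Besides the shell and the picture viewer there is one more tool, called by a JSON object that holds its "api" and its "payload". arm_command: Moves the arm, as the interface text tells. Its arguments: {"type":"object","properties":{"rows":{"type":"array","items":{"type":"array","items":{"type":"array","items":{"type":"number"}}}}},"required":["rows"]}

```bash
mkdir -p pics; cat > h.py <<'E'
import numpy as np, cv2
from scipy.spatial.transform import Rotation as R
from plant import robot
def cam(n):
    p=robot.camera_params(n); return [np.array(p[k],float) for k in("camera_matrix","dist_coeffs","R","t")]
def ray(n,px):
    K,d,Rc,t=cam(n); u=cv2.undistortPoints(np.array([[px]],float),K,d)[0,0]
    v=Rc.T@np.array([u[0],u[1],1]); return -Rc.T@t, v/np.linalg.norm(v)
def onz(n,px,z):
    o,v=ray(n,px); return o+v*(z-o[2])/v[2]
def proj(n,X):
    K,d,Rc,t=cam(n); return cv2.projectPoints(np.atleast_2d(X).astype(float),cv2.Rodrigues(Rc)[0],t,K,d)[0][:,0]
def tri(a,b):
    o1,v1=ray("side",a);o2,v2=ray("top",b)
    s=np.linalg.lstsq(np.c_[v1,-v2],o2-o1,rcond=None)[0]; p,q=o1+s[0]*v1,o2+s[1]*v2
    return (p+q)/2,np.linalg.norm(p-q)
def snap(n,f): 
    im=robot.read_camera(n); cv2.imwrite(f"pics/{f}.png",im[:,:,::-1]); return im
E
python3 - <<'E'
from h import *
np.set_printoptions(precision=4,suppress=True)
for n in("side","top"):
    snap(n,n+"0"); print(n,"campos",ray(n,[320,240])) 
    for th in("loader","cover_bar","cover_hinge","slide_box","oil_bottle","objective","screwdriver"):
        r=robot.pinpoint(n,th)[:2]; print(th,[(np.round(a["position"],1),round(a["confidence"],2)) for a in r])
        z={"cover_bar":.122,"cover_hinge":.092}.get(th,0)
        if r: print("   ",onz(n,r[0]["position"],z))
print(robot.get_state())
E
```

```text
side campos (array([ 0.513 , -0.8641,  0.7864]), array([ 0.0735,  0.772 , -0.6314]))
loader [(array([311.5, 286.2]), 0.56)]
    [ 0.5693 -0.0597  0.    ]
cover_bar [(array([306. , 298.1]), 0.76)]
    [ 0.5479 -0.2138  0.122 ]
cover_hinge []
slide_box []
oil_bottle []
objective [(array([392.2, 268.1]), 0.87), (array([312.4, 294.3]), 0.62)]
    [ 0.7573 -0.0233  0.    ]
screwdriver [(array([278.2, 457.8]), 0.9)]
    [ 0.4794 -0.4473  0.    ]
top campos (array([ 0.492 , -0.0254,  0.9935]), array([ 0.1226,  0.0115, -0.9924]))
loader [(array([342.9, 258.4]), 0.82)]
    [ 0.5729 -0.0654  0.    ]
cover_bar [(array([420.3, 266.4]), 0.91)]
    [ 0.5469 -0.2131  0.122 ]
cover_hinge []
slide_box [(array([251.7, 267.5]), 0.91)]
    [0.5524 0.1401 0.    ]
oil_bottle [(array([372.9, 177.4]), 0.81)]
    [ 0.76   -0.1359  0.    ]
objective [(array([326.8, 176.1]), 0.79)]
    [ 0.7633 -0.0296  0.    ]
screwdriver [(array([511.8, 300.9]), 0.65)]
    [ 0.4766 -0.4436  0.    ]
{'t': 0.8, 'q': array([ 1.1899,  0.3587,  1.5104, -0.    ,  1.2725, -0.1151]), 'joint_vel': array([ 0.0008,  0.0007, -0.0003, -0.0009, -0.0022,  0.0014]), 'joint_efforts': array([  0.0022, -51.5268, -27.1117,   0.0675,   0.0243,  -0.    ]), 'eef_pos': array([0.1576, 0.5789, 0.4047]), 'tool_rot': array([3.1416, 0.    , 1.305 ]), 'wrist_force': array([ 0.0128, -0.377 ,  0.6167]), 'ft_torque': array([ 0.0322,  0.0612, -0.0373]), 'finger_gap': 0.08783395486413889}
```

View pics/side0.png

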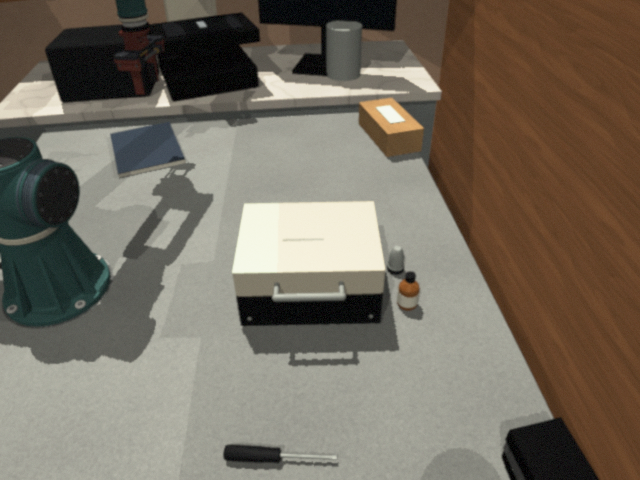

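View pics/top0.png

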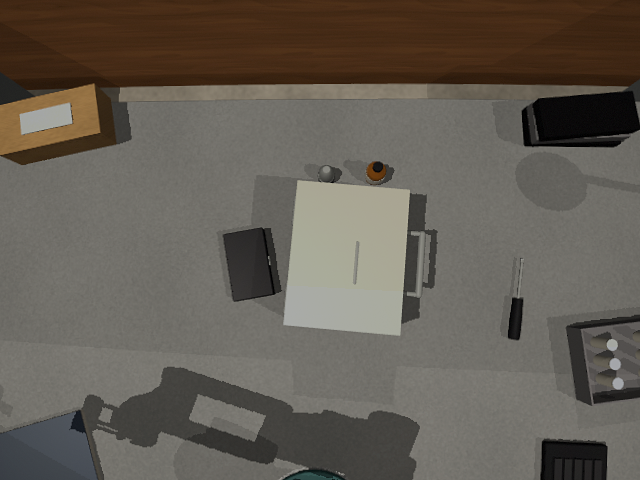

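```bash
cat >> h.py <<'E'
E
python3 - <<'E'
from h import *
from scipy.optimize import least_squares
np.set_printoptions(precision=4,suppress=True)
# case points
P=np.array([[140,115,152],[140,-105,152],[-140,-105,152],[-140,115,152],[0,-140,122]])/1e3
top=np.array([[297,180],[410,189],[400.5,335],[284,325],[420.3,266.4]])
S=np.array([[-140,115,152],[140,115,152],[0,-140,122],[140,-105,0],[-140,-105,0]])/1e3
side=np.array([[244,204],[377,202],[306,298.1],[381,320],[243,321]])
def W(p,Q): c,s=np.cos(p[2]),np.sin(p[2]); return np.c_[p[0]+c*Q[:,0]-s*Q[:,1],p[1]+s*Q[:,0]+c*Q[:,1],Q[:,2]]
f=lambda p:np.r_[(proj("top",W(p,P))-top).ravel(),(proj("side",W(p,S))-side).ravel()]
r=least_squares(f,[.57,-.065,-.1],loss="soft_l1"); print(r.x); print(f(r.x).reshape(-1,2))
E
```

```text
[ 0.5654 -0.0736 -0.0892]
[[ 0.4403 -0.4423]
 [-0.1147  0.1416]
 [-0.3393 -0.0296]
 [-0.7259 -0.5994]
 [-0.1226 -3.0413]
 [-0.2253  0.1335]
 [-3.8223 -0.3564]
 [ 2.7097 -0.5488]
 [-1.1976  6.1375]
 [-2.1922  8.0221]]
```

```bash
cat >> h.py <<'E'
L=np.array([.5654,-.0736,-.0892])
def c2w(p): # case mm -> world m
    c,s=np.cos(L[2]),np.sin(L[2]); x,y,z=np.array(p)/1e3
    return np.array([L[0]+c*x-s*y,L[1]+s*x+c*y,z])
def w2c(X):
    c,s=np.cos(L[2]),np.sin(L[2]); d=np.array(X[:2])-L[:2]
    return np.array([c*d[0]+s*d[1],-s*d[0]+c*d[1],X[2]])*1e3
def Rt(a): # tilt deg, tool x=(0,cos,sin), y=case x
    a=np.radians(a); s,c=np.sin(a),np.cos(a)
    return R.from_euler('z',L[2])*R.from_matrix(np.array([[0,c,s],[1,0,0],[0,s,-c]]).T)
G=robot.tcp_to_grasp
def cur():
    s=robot.get_state(); return np.array(s["eef_pos"]),R.from_euler('xyz',s["tool_rot"]),s
def rep():
    p,r,s=cur(); g=w2c(p+r.apply([0,0,G])); z=R.from_euler('z',-L[2]).apply(r.apply([0,0,1]))
    print("t",round(s["t"],2),"grasp case",g.round(1),"zcase",z.round(3),"F",np.round(s["wrist_force"],1),"gap",round(s["finger_gap"],4),"q",np.round(s["q"],2))
def plan(wps,start=None):
    """wps: (x,y,z mm case grasp pt, tilt deg, nrows, closure). straight lines; prints rows"""
    p,r,_=cur() 
    if start: r=Rt(start[3]); p=c2w(start[:3])-r.apply([0,0,G])
    g=p+r.apply([0,0,G])
    for x,y,z,a,n,cl in wps:
        g1,r1=c2w([x,y,z]),Rt(a); rv=(r.inv()*r1).as_rotvec(); g0,r0=g,r
        for k in range(1,n+1):
            gt=g0+(g1-g0)*k/n; rt=r0*R.from_rotvec(rv*k/n); pt=gt-rt.apply([0,0,G])
            d=r.inv().apply(pt-p); w=(r.inv()*rt).as_rotvec()
            # rounded and tracked
            d=d.round(4); w=w.round(4); p=p+r.apply(d); r=r*R.from_rotvec(w)
            flag="" if np.linalg.norm(d)<=.05 and np.linalg.norm(w)<=.149 else "  !!"
            print([cl]+[float(v)+0. for v in d]+[float(v)+0. for v in w],flag)
        g=p+r.apply([0,0,G]); 
    
E
python3 - <<'E'
from h import *
rep()
plan([(0,-142,260,0,16,0.25),(0,-142,200,0,2,0.25),(0,-141,122,0,6,.25)])
print(c2w([0,-141,122]),robot.look_for("top","loader")[:1])
E
```

```text
t 0.8 grasp case [-464.3  613.6  241.4] zcase [ 0. -0. -1.] F [ 0.  -0.4  0.6] gap 0.0878 q [ 1.19  0.36  1.51 -0.    1.27 -0.12]
[0.25, -0.0414, 0.0369, -0.0012, 0.0, 0.0, -0.011]   !!
[0.25, -0.0418, 0.0364, -0.0011, 0.0, 0.0, -0.0111]   !!
[0.25, -0.0422, 0.0359, -0.0012, 0.0, 0.0, -0.011]   !!
[0.25, -0.0426, 0.0355, -0.0012, 0.0, 0.0, -0.011]   !!
[0.25, -0.043, 0.035, -0.0011, 0.0, 0.0, -0.0111]   !!
[0.25, -0.0433, 0.0345, -0.0012, 0.0, 0.0, -0.011]   !!
[0.25, -0.0438, 0.0341, -0.0011, 0.0, 0.0, -0.011]   !!
[0.25, -0.0441, 0.0335, -0.0012, 0.0, 0.0, -0.0111]   !!
[0.25, -0.0445, 0.0331, -0.0012, 0.0, 0.0, -0.011]   !!
[0.25, -0.0448, 0.0326, -0.0011, 0.0, 0.0, -0.0111]   !!
[0.25, -0.0452, 0.032, -0.0012, 0.0, 0.0, -0.011]   !!
[0.25, -0.0456, 0.0316, -0.0012, 0.0, 0.0, -0.011]   !!
[0.25, -0.0459, 0.0311, -0.0011, 0.0, 0.0, -0.0111]   !!
[0.25, -0.0462, 0.0306, -0.0012, 0.0, 0.0, -0.011]   !!
[0.25, -0.0466, 0.03, -0.0012, 0.0, 0.0, -0.011]   !!
[0.25, -0.0469, 0.0296, -0.0011, 0.0, 0.0, -0.0111]   !!
[0.25, 0.0, 0.0, 0.03, 0.0, 0.0, 0.0] 
[0.25, 0.0, 0.0, 0.03, 0.0, 0.0, 0.0] 
[0.25, 0.0002, 0.0, 0.013, 0.0, 0.0, 0.0] 
[0.25, 0.0001, 0.0, 0.013, 0.0, 0.0, 0.0] 
[0.25, 0.0002, 0.0, 0.013, 0.0, 0.0, 0.0] 
[0.25, 0.0002, 0.0, 0.013, 0.0, 0.0, 0.0] 
[0.25, 0.0002, 0.0, 0.013, 0.0, 0.0, 0.0] 
[0.25, 0.0001, 0.0, 0.013, 0.0, 0.0, 0.0] 
[ 0.55283947 -0.21403943  0.122     ] [{'bbox': [354.2, 258.3, 146.8, 154.6], 'confidence': 0.69}]
```

{"api": "arm_command", "payload": {"rows": [[[0.25,-0.028,0.024,-0.001,0,0,-0.0074],[0.25,-0.028,0.024,-0.001,0,0,-0.0074],[0.25,-0.028,0.024,-0.001,0,0,-0.0074],[0.25,-0.028,0.024,-0.001,0,0,-0.0074],[0.25,-0.028,0.024,-0.001,0,0,-0.0074],[0.25,-0.028,0.024,-0.001,0,0,-0.0074],[0.25,-0.028,0.024,-0.001,0,0,-0.0074],[0.25,-0.028,0.024,-0.001,0,0,-0.0074]]]}}

```text
t: 1.65
eef_pos: [0.2913, 0.3144, 0.4129]
tool_rot: [3.141, -0.0, 1.365]
wrist_force: [0.2, 0.4, -0.8]
finger_gap: 0.0331
```

{"api": "arm_command", "payload": {"rows": [[[0.25,-0.0295,0.0222,-0.001,0,0,-0.0074],[0.25,-0.0295,0.0222,-0.001,0,0,-0.0074],[0.25,-0.0295,0.0222,-0.001,0,0,-0.0074],[0.25,-0.0295,0.0222,-0.001,0,0,-0.0074],[0.25,-0.0295,0.0222,-0.001,0,0,-0.0074],[0.25,-0.0295,0.0222,-0.001,0,0,-0.0074],[0.25,-0.0295,0.0222,-0.001,0,0,-0.0074],[0.25,-0.0295,0.0222,-0.001,0,0,-0.0074]]]}}

```text
t: 2.45
eef_pos: [0.4236, 0.0502, 0.421]
tool_rot: [3.141, -0.0, 1.423]
wrist_force: [1.2, -0.1, -0.2]
finger_gap: 0.0327
```

{"api": "arm_command", "payload": {"rows": [[[0.25,-0.0308,0.0204,0,0,0,-0.0074],[0.25,-0.0308,0.0204,0,0,0,-0.0074],[0.25,-0.0308,0.0204,0,0,0,-0.0074],[0.25,-0.0308,0.0204,0,0,0,-0.0074],[0.25,-0.0308,0.0204,0,0,0,-0.0074],[0.25,-0.0308,0.0204,0,0,0,-0.0074],[0.25,-0.0308,0.0204,0,0,0,-0.0074],[0.25,-0.0308,0.0204,0,0,0,-0.0074]]]}}

```text
t: 3.25
eef_pos: [0.5558, -0.2141, 0.4207]
tool_rot: [3.141, 0.0, 1.483]
wrist_force: [0.3, -0.0, 0.7]
finger_gap: 0.0331
```

```bash
python3 - <<'E'
from h import *
rep()
a=robot.read_camera("side");b=robot.read_camera("top")
S=robot.pinpoint("side","cover_bar")[:1];T=robot.pinpoint("top","cover_bar")[:1];print(S,T)
for n,q in(("side",S),("top",T)):
    if q: print(n,w2c(onz(n,q[0]["position"],.122)))
plan([(0,-141,200,0,3,.25),(0,-141,122,0,5,.25)])
cv2.imwrite("pics/p3.png",cv2.resize(a[120:420,160:480],(640,600))[:,:,::-1])
E
```

```text
t 3.25 grasp case [   2.9 -140.8  257.4] zcase [ 0. -0. -1.] F [ 0.3 -0.   0.7] gap 0.0331 q [-0.48  0.34  1.5   0.    1.3  -1.97]
[] [{'position': [422.1, 264.0], 'confidence': 0.86}]
top [  -0.96799348 -143.87652507  122.        ]
[0.25, -0.0004, -0.0008, 0.019, -0.0003, -0.0002, -0.0001] 
[0.25, -0.0004, -0.0007, 0.019, -0.0002, -0.0002, -0.0002] 
[0.25, -0.0004, -0.0008, 0.019, -0.0003, -0.0002, -0.0001] 
[0.25, 0.0, 0.0, 0.0156, 0.0, 0.0, 0.0] 
[0.25, 0.0, 0.0, 0.0156, 0.0, 0.0, 0.0] 
[0.25, 0.0, 0.0, 0.0156, 0.0, 0.0, 0.0] 
[0.25, 0.0, 0.0, 0.0156, 0.0, 0.0, 0.0] 
[0.25, 0.0, 0.0, 0.0156, 0.0, 0.0, 0.0]
```

View pics/p3.png

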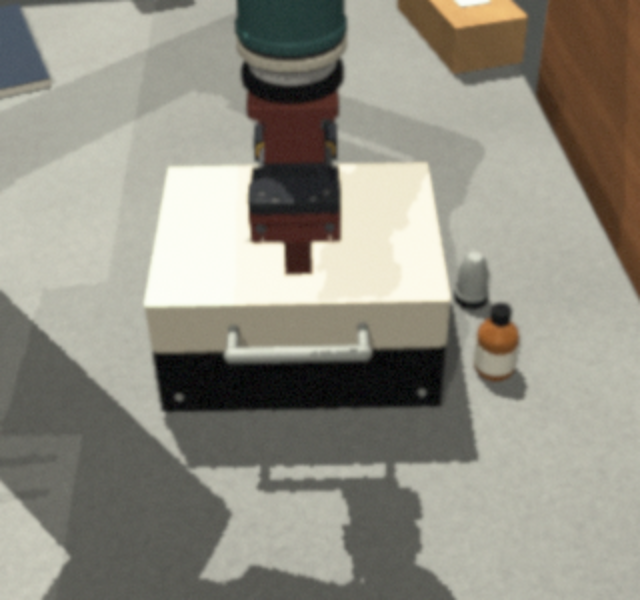

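{"api": "arm_command", "payload": {"rows": [[[0.25,-0.001,-0.001,0.028,0,0,0],[0.25,0,-0.001,0.028,0,0,0],[0.25,0,-0.001,0.025,0,0,0],[0.25,0,0,0.022,0,0,0],[0.25,0,0,0.018,0,0,0],[0.25,0,0,0.012,0,0,0],[0.8,0,0,0,0,0,0],[1,0,0,0,0,0,0]]]}}

```text
t: 4.25
eef_pos: [0.5522, -0.2129, 0.2883]
tool_rot: [3.141, 0.0, 1.483]
wrist_force: [-0.1, -0.9, -0.1]
finger_gap: 0.0204
```

{"api": "arm_command", "payload": {"rows": [[[1,0,0,0,0,0,0],[1,0,0,0,0,0,0],[1,0,0,0,0,0,0],[1,0,0,0,0,0,0],[1,0,0,-0.003,0,0,0],[1,0,0,-0.005,0,0,0],[1,0,0,-0.006,0,0,0],[1,0,0,-0.007,0,0,0]]]}}

```text
t: 5.05
eef_pos: [0.5526, -0.2105, 0.3081]
tool_rot: [3.141, -0.007, 1.481]
wrist_force: [7.8, 16.8, -12.0]
finger_gap: 0.0129
```

```bash
python3 - <<'E'
from h import *
rep()
p,r,_=cur(); g=w2c(p+r.apply([0,0,G]))
off=0
w=[]
t0=np.arctan2(g[2]-92,115-g[1])-np.arctan2(30,255); print("t now",t0)
for t in np.arange(.12,1.235,.0372):
    a=0 if t<.3 else 25*(t-.3)/.92
    w.append((2,115-255*np.cos(t)+30*np.sin(t),92+255*np.sin(t)+30*np.cos(t),a,1,1.0))
plan(w)
E
```

```text
t 5.05 grasp case [  -0.5 -136.3  144.8] zcase [ 0.     0.007 -1.   ] F [  7.8  16.8 -12. ] gap 0.0129 q [-0.48  0.45  1.63  0.01  1.06 -1.97]
t now 0.0899727852697867
[1.0, 0.0029, 0.0025, -0.0075, 0.0004, -0.0069, -0.0003] 
[1.0, 0.0024, 0.0, -0.0092, 0.0, 0.0, 0.0] 
[1.0, 0.0028, 0.0, -0.0092, 0.0, 0.0, 0.0] 
[1.0, 0.0031, 0.0, -0.009, 0.0, 0.0, 0.0] 
[1.0, 0.0034, 0.0, -0.0089, 0.0, 0.0, 0.0] 
[1.0, 0.0033, 0.0, -0.0088, 0.0, 0.0029, 0.0] 
[1.0, 0.0012, 0.0, -0.0086, 0.0, 0.0176, 0.0] 
[1.0, 0.0017, 0.0, -0.0084, 0.0, 0.0177, 0.0] 
[1.0, 0.0022, 0.0, -0.0081, 0.0, 0.0176, 0.0] 
[1.0, 0.0026, 0.0, -0.0078, 0.0, 0.0177, 0.0] 
[1.0, 0.003, 0.0, -0.0075, 0.0, 0.0176, 0.0] 
[1.0, 0.0034, 0.0, -0.0071, 0.0, 0.0176, 0.0] 
[1.0, 0.0038, 0.0, -0.0068, 0.0, 0.0177, 0.0] 
[1.0, 0.0041, 0.0, -0.0065, 0.0, 0.0176, 0.0] 
[1.0, 0.0045, 0.0, -0.006, 0.0, 0.0177, 0.0] 
[1.0, 0.0048, 0.0, -0.0056, 0.0, 0.0176, 0.0] 
[1.0, 0.0052, 0.0, -0.0052, 0.0, 0.0177, 0.0] 
[1.0, 0.0054, 0.0, -0.0048, 0.0, 0.0176, 0.0] 
[1.0, 0.0056, 0.0, -0.0042, 0.0, 0.0176, 0.0] 
[1.0, 0.0059, 0.0, -0.0039, 0.0, 0.0177, 0.0] 
[1.0, 0.006, 0.0, -0.0033, 0.0, 0.0176, 0.0] 
[1.0, 0.0063, 0.0, -0.0028, 0.0, 0.0177, 0.0] 
[1.0, 0.0063, 0.0, -0.0023, 0.0, 0.0176, 0.0] 
[1.0, 0.0065, 0.0, -0.0018, 0.0, 0.0177, 0.0] 
[1.0, 0.0066, 0.0, -0.0013, 0.0, 0.0176, 0.0] 
[1.0, 0.0066, 0.0, -0.0008, 0.0, 0.0176, 0.0] 
[1.0, 0.0067, 0.0, -0.0003, 0.0, 0.0177, 0.0] 
[1.0, 0.0067, 0.0, 0.0003, 0.0, 0.0176, 0.0] 
[1.0, 0.0066, 0.0, 0.0008, 0.0, 0.0177, 0.0] 
[1.0, 0.0066, 0.0, 0.0013, 0.0, 0.0176, 0.0]
```

{"api": "arm_command", "payload": {"rows": [[[1,0.005,0.001,-0.0065,0,-0.003,0],[1,0.0034,0,-0.0092,0,0,0],[1,0.0028,0,-0.0092,0,0,0],[1,0.0031,0,-0.009,0,0,0],[1,0.0034,0,-0.0089,0,0,0],[1,0.0033,0,-0.0088,0,0.003,0],[1,0.0012,0,-0.0086,0,0.0176,0],[1,0.0017,0,-0.0084,0,0.0177,0]]]}}

```text
t: 5.85
eef_pos: [0.5547, -0.1908, 0.3786]
tool_rot: [-3.141, -0.032, 1.483]
wrist_force: [-3.6, -9.1, -5.2]
finger_gap: 0.0132
```

```bash
python3 - <<'E'
from h import *
rep()
E
```

```text
t 5.85 grasp case [  -0.3 -112.4  215.4] zcase [-0.     0.032 -0.999] F [-3.6 -9.1 -5.2] gap 0.0132 q [-0.46  0.37  1.57  0.03  1.22 -1.95]
```

{"api": "arm_command", "payload": {"rows": [[[1,0.0022,0,-0.0081,0,0.0176,0],[1,0.0026,0,-0.0078,0,0.0176,0],[1,0.003,0,-0.0075,0,0.0176,0],[1,0.0034,0,-0.0071,0,0.0176,0],[1,0.0038,0,-0.0068,0,0.0176,0],[1,0.0041,0,-0.0065,0,0.0176,0],[1,0.0045,0,-0.006,0,0.0176,0],[1,0.0048,0,-0.0056,0,0.0176,0]]]}}

```text
t: 6.65
eef_pos: [0.5564, -0.1707, 0.4389]
tool_rot: [3.14, -0.164, 1.482]
wrist_force: [-12.0, -19.4, 7.7]
finger_gap: 0.0134
```

{"api": "arm_command", "payload": {"rows": [[[1,0.0052,0,-0.0052,0,0.0176,0],[1,0.0054,0,-0.0048,0,0.0176,0],[1,0.0056,0,-0.0042,0,0.0176,0],[1,0.0059,0,-0.0039,0,0.0176,0],[1,0.006,0,-0.0033,0,0.0176,0],[1,0.0063,0,-0.0028,0,0.0176,0],[1,0.0063,0,-0.0023,0,0.0176,0],[1,0.0065,0,-0.0018,0,0.0176,0]]]}}

```text
t: 7.45
eef_pos: [0.5608, -0.1305, 0.4797]
tool_rot: [3.134, -0.307, 1.484]
wrist_force: [-7.7, -14.5, 13.2]
finger_gap: 0.0134
```

```bash
python3 - <<'E'
from h import *
rep()
E
```

```text
t 7.45 grasp case [  1.6  -7.7 324.1] zcase [ 0.007  0.302 -0.953] F [ -7.7 -14.5  13.2] gap 0.0134 q [-0.45  0.29  1.45  0.29  1.51 -1.96]
```

{"api": "arm_command", "payload": {"rows": [[[1,0.0066,0,-0.0023,0,0.0176,0],[1,0.0066,0,-0.0018,0,0.0176,0],[1,0.0067,0,-0.0013,0,0.0176,0],[1,0.0067,0,-0.0003,0,0.0176,0],[1,0.0066,0,0.0005,0,0.0176,0],[1,0.0066,0,0.001,0,0.0176,0],[1,0.0066,0,0.001,0,0,0],[1,0.0,0,0.0,0,0,0]]]}}

```text
t: 8.25
eef_pos: [0.5654, -0.0856, 0.4972]
tool_rot: [3.134, -0.419, 1.485]
wrist_force: [0.8, -5.3, 2.7]
finger_gap: 0.0138
```

```bash
python3 - <<'E'
from h import *
rep()
a=snap("side","s4");b=robot.read_camera("top")
for n in ("cover_bar","cover_edge","stay_knuckle","cover_hinge","crank_grip","pawl_rod"):
    S=robot.pinpoint("side",n)[:1];T=robot.pinpoint("top",n)[:1]
    print(n,[(q["position"],round(q["confidence"],2)) for q in S+T])
    if S and T: X,e=tri(S[0]["position"],T[0]["position"]); print("   ",w2c(X).round(1),"err",e)
cv2.imwrite("pics/p4.png",cv2.resize(a[100:400,160:480],(640,600))[:,:,::-1])
E
```

```text
t 8.25 grasp case [  2.   54.5 348. ] zcase [ 0.006  0.407 -0.914] F [ 0.8 -5.3  2.7] gap 0.0138 q [-0.41  0.27  1.45  0.4   1.56 -1.93]
cover_bar [([303.7, 135.0], 0.67), ([318.2, 242.0], 0.91)]
    [ -2.7  58.4 344.8] err 0.002364870499337922
cover_edge [([307.4, 160.8], 0.58), ([329.3, 243.4], 0.75)]
    [  2.5  42.  299.3] err 0.0013296380080037502
stay_knuckle [([254.1, 238.4], 0.74), ([333.0, 311.4], 0.49)]
    [-110.    23.3  130.3] err 0.003515126460178571
cover_hinge [([308.5, 225.7], 0.8), ([330.7, 246.5], 0.69)]
    [  7.3  38.2 150.2] err 0.01481247836342482
crank_grip [([353.9, 264.7], 0.58)]
pawl_rod [([295.5, 240.3], 0.85), ([352.3, 266.0], 0.48)]
    [-22.2  -5.9 147.3] err 0.007025594032953628
```

View pics/p4.png

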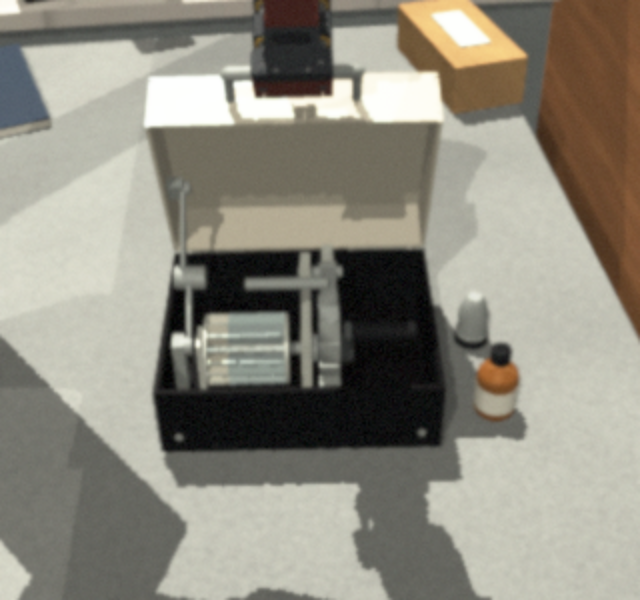

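```bash
python3 - <<'E'
from h import *
plan([(2,54.5,348,24,3,0.2),(2,20,425,24,3,.2),(-70,-90,320,35,6,1),(-111,-75,226,45,4,1),(-111,-29,180,45,3,1)])
E
```

```text
[0.2, 0.0001, 0.0003, 0.0, 0.002, -0.0004, 0.001] 
[0.2, 0.0001, 0.0003, 0.0, 0.0019, -0.0004, 0.0009] 
[0.2, 0.0, 0.0003, 0.0, 0.002, -0.0003, 0.001] 
[0.2, -0.0001, 0.0, -0.0281, 0.0, 0.0, 0.0] 
[0.2, 0.0, 0.0, -0.0282, 0.0, 0.0, 0.0] 
[0.2, -0.0001, 0.0, -0.0281, 0.0, 0.0, 0.0] 
[1, -0.0291, -0.012, 0.0086, 0.0, 0.032, 0.0] 
[1, -0.0293, -0.012, 0.0079, 0.0, 0.032, 0.0] 
[1, -0.0296, -0.012, 0.007, 0.0, 0.032, 0.0] 
[1, -0.0298, -0.012, 0.0063, 0.0, 0.032, 0.0] 
[1, -0.03, -0.012, 0.0055, 0.0, 0.032, 0.0] 
[1, -0.0301, -0.012, 0.0047, 0.0, 0.032, 0.0] 
[1, -0.0175, -0.0102, 0.0216, 0.0, 0.0436, 0.0] 
[1, -0.0185, -0.0103, 0.021, 0.0, 0.0436, 0.0] 
[1, -0.0194, -0.0102, 0.0206, 0.0, 0.0437, 0.0] 
[1, -0.0202, -0.0103, 0.02, 0.0, 0.0436, 0.0] 
[1, 0.0, 0.0, 0.0217, 0.0, 0.0, 0.0] 
[1, 0.0, 0.0, 0.0217, 0.0, 0.0, 0.0] 
[1, 0.0, 0.0, 0.0217, 0.0, 0.0, 0.0]
```

{"api": "arm_command", "payload": {"rows": [[[0.2,0,0,0,0.002,0,0.001],[0.2,0,0,0,0.002,0,0.001],[0.2,0,0,-0.02,0.002,0,0.001],[0.2,0,0,-0.03,0,0,0],[0.2,0,0,-0.034,0,0,0],[1,-0.0291,-0.012,0.0086,0,0.032,0],[1,-0.0293,-0.012,0.0079,0,0.032,0],[1,-0.0296,-0.012,0.007,0,0.032,0]]]}}

```text
t: 9.75
eef_pos: [0.5191, -0.1847, 0.5113]
tool_rot: [-3.135, -0.52, 1.48]
wrist_force: [-0.1, -0.1, -0.3]
finger_gap: 0.0144
```

{"api": "arm_command", "payload": {"rows": [[[1,-0.0298,-0.012,0.0063,0,0.032,0],[1,-0.03,-0.012,0.0055,0,0.032,0],[1,-0.0301,-0.012,0.0047,0,0.032,0],[1,-0.0175,-0.0102,0.0216,0,0.0436,0],[1,-0.0185,-0.0102,0.021,0,0.0436,0],[1,-0.0194,-0.0102,0.0206,0,0.0436,0],[1,-0.0202,-0.0102,0.02,0,0.0436,0],[1,0,0,0.01,0,0,0]]]}}

```text
t: 10.55
eef_pos: [0.4348, -0.2447, 0.3288]
tool_rot: [-3.126, -0.793, 1.47]
wrist_force: [0.4, -0.2, -0.2]
finger_gap: 0.0004
```

```bash
python3 - <<'E'
from h import *
rep()
a=snap("side","s5");b=robot.read_camera("top")
for n in ("cover_bar","cover_edge","stay_knuckle","crank_grip","pawl_rod"):
    S=robot.pinpoint("side",n)[:1];T=robot.pinpoint("top",n)[:1]
    print(n,[(q["position"],round(q["confidence"],2)) for q in S+T])
    if S and T: X,e=tri(S[0]["position"],T[0]["position"]); print("   ",w2c(X).round(1),"err",e)
plan([(-111,-29,180,45,2,1),(-111,9,142,45,6,1)])
E
```

```text
t 10.55 grasp case [-116.   -65.7  214.2] zcase [-0.007  0.712 -0.702] F [ 0.4 -0.2 -0.2] gap 0.0004 q [-0.86  0.47  1.71  0.53  1.58 -2.51]
cover_bar [([306.6, 226.4], 0.7), ([319.5, 242.4], 0.85)]
    [  9.   59.8 133.2] err 0.027384910728802378
cover_edge [([307.7, 161.4], 0.76), ([330.4, 247.5], 0.76)]
    [ -0.3  39.9 298.6] err 0.0055216152574456565
stay_knuckle [([332.1, 311.0], 0.64)]
crank_grip [([351.3, 264.8], 0.65), ([380.2, 221.1], 0.94)]
    [ 79.8 -55.  122.3] err 0.00512237605405586
pawl_rod [([299.0, 238.8], 0.72), ([354.1, 264.8], 0.95)]
    [-17.5  -8.5 152.7] err 0.0020204800318406363
[1, 0.0005, 0.0014, 0.0261, -0.0024, -0.0013, -0.0018] 
[1, 0.0005, 0.0013, 0.0261, -0.0025, -0.0014, -0.0018] 
[1, 0.0, 0.0, 0.009, 0.0, 0.0, 0.0] 
[1, 0.0, 0.0, 0.0089, 0.0, 0.0, 0.0] 
[1, 0.0, 0.0, 0.009, 0.0, 0.0, 0.0] 
[1, 0.0, 0.0, 0.0089, 0.0, 0.0, 0.0] 
[1, 0.0, 0.0, 0.009, 0.0, 0.0, 0.0] 
[1, 0.0, 0.0, 0.009, 0.0, 0.0, 0.0]
```

{"api": "arm_command", "payload": {"rows": [[[1,0.0005,0.002,0.024,-0.0025,-0.0015,-0.0018],[1,0.0005,0.002,0.024,-0.0025,-0.0015,-0.0018],[1,0,0,0.01,0,0,0],[1,0,0,0.01,0,0,0],[1,0,0,0.009,0,0,0],[1,0,0,0.009,0,0,0],[1,0,0,0.009,0,0,0],[1,0,0,0.009,0,0,0]]]}}

```text
t: 11.95
eef_pos: [0.4467, -0.1716, 0.2584]
tool_rot: [3.141, -0.785, 1.482]
wrist_force: [-11.2, -37.3, 45.8]
finger_gap: 0.0004
```

```bash
python3 - <<'E'
from h import *
rep()
a=snap("side","s6");b=snap("top","t6")
cv2.imwrite("pics/p6.png",np.hstack([cv2.resize(a[100:350,200:400],(400,500)),cv2.resize(b[150:350,270:430],(400,500))])[:,:,::-1])
E
```

```text
t 11.95 grasp case [-109.4    7.2  142.9] zcase [ 0.001  0.707 -0.708] F [-11.2 -37.3  45.8] gap 0.0004 q [-0.75  0.54  1.84  0.61  1.35 -2.55]
```

View pics/p6.png

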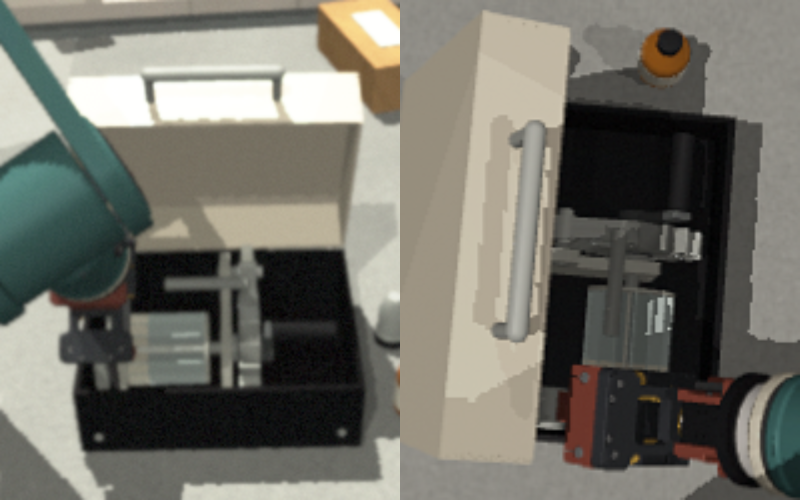

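```bash
python3 - <<'E'
from h import *
plan([(-109.4,-64,214,45,3,1),(-32,-73,224,40,4,.1)])
E
```

```text
[1, -0.0001, 0.0, -0.0332, 0.0, 0.0003, 0.0004] 
[1, -0.0002, 0.0, -0.0332, 0.0, 0.0004, 0.0004] 
[1, -0.0001, 0.0, -0.0331, 0.0, 0.0003, 0.0005] 
[0.1, 0.0037, 0.0194, -0.0033, 0.0, -0.0218, 0.0] 
[0.1, 0.0037, 0.0193, -0.0034, 0.0, -0.0218, 0.0] 
[0.1, 0.0036, 0.0194, -0.0033, 0.0, -0.0218, 0.0] 
[0.1, 0.0035, 0.0193, -0.0033, 0.0, -0.0218, 0.0]
```

{"api": "arm_command", "payload": {"rows": [[[1,0,0,-0.034,0,0,0],[1,0,0,-0.034,0,0,0],[1,0,0,-0.034,0,0,0],[0.1,0.0037,0.0194,-0.0033,0,-0.0218,0],[0.1,0.0037,0.0194,-0.0033,0,-0.0218,0],[0.1,0.0037,0.0194,-0.0033,0,-0.0218,0],[0.1,0.0035,0.0194,-0.0033,0,-0.0218,0],[0.1,0,0,0,0,0,0]]]}}

```text
t: 12.85
eef_pos: [0.5193, -0.2483, 0.3506]
tool_rot: [3.138, -0.697, 1.484]
wrist_force: [-0.8, -0.5, -0.6]
finger_gap: 0.0367
```

```bash
python3 - <<'E'
from h import *
rep()
a=snap("side","s7");b=snap("top","t7")
for n in ("cover_edge","stay_knuckle","crank_grip","pawl_rod"):
    S=robot.pinpoint("side",n)[:1];T=robot.pinpoint("top",n)[:1]
    print(n,[(q["position"],round(q["confidence"],2)) for q in S+T])
    if S and T: X,e=tri(S[0]["position"],T[0]["position"]); print("   ",w2c(X).round(1),"err",e)
print("pred knuckle px",[proj(n,c2w([-111,28,123])) for n in("side","top")],"rod t=0/.25",[[proj(n,c2w(q)) .round(1) for n in("side","top")] for q in ([-20,-15,139],[-20,-10.6,149.8])])
plan([(-32,-15,155,40,6,.1)])
cv2.imwrite("pics/p7.png",np.hstack([cv2.resize(a[150:350,220:380],(400,500),interpolation=2),cv2.resize(b[150:350,270:430],(400,500),interpolation=2)])[:,:,::-1])
E
```

```text
t 12.85 grasp case [-30.1 -73.3 225.4] zcase [ 0.001  0.642 -0.767] F [-0.8 -0.5 -0.6] gap 0.0367 q [-0.75  0.5   1.55  0.53  1.57 -2.36]
cover_edge [([308.4, 161.2], 0.93), ([328.9, 245.6], 0.69)]
    [  1.8  42.5 297.7] err 0.0038834760526453758
stay_knuckle [([256.1, 241.6], 0.6), ([330.5, 309.1], 0.61)]
    [-106.9   28.3  117.7] err 0.004514296724475799
crank_grip [([352.8, 264.5], 0.74), ([381.1, 220.2], 0.79)]
    [ 82.1 -56.5 124.2] err 0.006246547028767171
pawl_rod [([297.1, 237.8], 0.56), ([355.6, 266.8], 0.55)]
    [-21.2 -11.3 157.6] err 0.0016346935284914893
pred knuckle px [array([[254.99460971, 239.66726245]]), array([[330.54229447, 312.46417241]])] rod t=0/.25 [[array([[298.5, 246.2]]), array([[356.9, 267.4]])], [array([[298.3, 240.6]]), array([[355. , 266.8]])]]
[0.1, 0.0, 0.0001, 0.0152, -0.0001, -0.0001, -0.0002] 
[0.1, -0.0001, 0.0001, 0.0152, 0.0, -0.0002, -0.0002] 
[0.1, 0.0, 0.0001, 0.0152, -0.0001, -0.0001, -0.0002] 
[0.1, 0.0, 0.0001, 0.0152, 0.0, -0.0001, -0.0002] 
[0.1, -0.0001, 0.0001, 0.0152, -0.0001, -0.0002, -0.0002] 
[0.1, 0.0, 0.0001, 0.0152, 0.0, -0.0001, -0.0002]
```

View pics/p7.png

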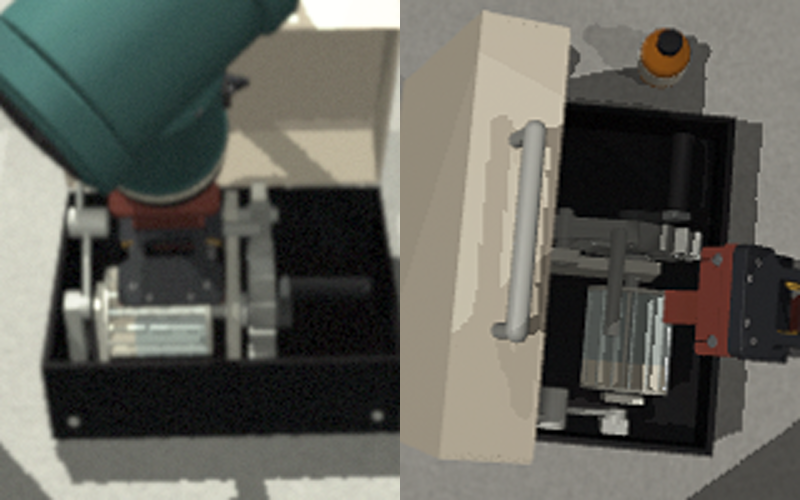

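{"api": "arm_command", "payload": {"rows": [[[0.1,0,0,0.018,0,0,0],[0.1,0,0,0.018,0,0,0],[0.1,0,0,0.018,0,0,0],[0.1,0,0,0.016,0,0,0],[0.1,0,0,0.012,0,0,0],[0.1,0,0,0.008,0,0,0],[1,0,0,0,0,0,0],[1,0,0,0,0,0,0]]]}}

```text
t: 14.15
eef_pos: [0.5227, -0.191, 0.2814]
tool_rot: [-3.141, -0.698, 1.481]
wrist_force: [0.5, 0.2, -0.2]
finger_gap: 0.0271
```

{"api": "arm_command", "payload": {"rows": [[[1,0,0,0,0,0,0],[1,0,0,0,0,0,0],[1,0,0,0,0,0,0],[1,0,0,0,0,0,0],[1,0,0,0,0,0,0],[1,0,0,0,0,0,0],[1,0,0,0,0,0,0],[1,0,0,0,0,0,0]]]}}

```text
t: 14.95
eef_pos: [0.5228, -0.1914, 0.2815]
tool_rot: [3.141, -0.697, 1.481]
wrist_force: [-0.2, -5.5, 3.3]
finger_gap: 0.0116
```

```bash
python3 - <<'E'
from h import *
rep()
p,r,_=cur(); g=w2c(p+r.apply([0,0,G])); a=40
# assume rod at depth d: choose t so that rod lies on tool axis
ax=np.array([np.sin(np.radians(a)),-np.cos(np.radians(a))])
for t in np.arange(0,.6,.05):
    rod=np.array([30-45*np.cos(t)+12*np.sin(t),127+45*np.sin(t)+12*np.cos(t)]); v=rod-g[1:]
    print(round(t,2),rod.round(1),"depth",round(v@ax,1),"perp",round(v[0]*-ax[1]+v[1]*ax[0],1))
a=robot.read_camera("side"); print(robot.pinpoint("side","pawl_rod")[:1])
E
```

```text
t 14.95 grasp case [-31.8 -16.3 156.3] zcase [ 0.001  0.642 -0.767] F [-0.2 -5.5  3.3] gap 0.0116 q [-0.67  0.55  1.67  0.58  1.39 -2.4 ]
0.0 [-15. 139.] depth 14.1 perp -10.2
0.05 [-14.3 141.2] depth 12.8 perp -8.2
0.1 [-13.6 143.4] depth 11.6 perp -6.2
0.15 [-12.7 145.6] depth 10.5 perp -4.2
0.2 [-11.7 147.7] depth 9.5 perp -2.1
0.25 [-10.6 149.8] depth 8.6 perp 0.1
0.3 [ -9.4 151.8] depth 7.9 perp 2.3
0.35 [ -8.2 153.7] depth 7.2 perp 4.5
0.4 [ -6.8 155.6] depth 6.7 perp 6.8
0.45 [ -5.3 157.4] depth 6.2 perp 9.1
0.5 [ -3.7 159.1] depth 5.9 perp 11.4
0.55 [ -2.1 160.8] depth 5.7 perp 13.7
[{'position': [299.2, 239.1], 'confidence': 0.72}]
```

```bash
python3 - <<'E'
from h import *
def rod(t,a,d): 
    s,c=np.sin(np.radians(a)),np.cos(np.radians(a))
    return (30-45*np.cos(t)+12*np.sin(t)-d*s,127+45*np.sin(t)+12*np.cos(t)+d*c)
w=[]
for k,t in enumerate(np.linspace(.25,1.52,16)[1:]):
    a=40+10*(k+1)/15; w.append((-32,*rod(t,a,8.6),a,1,1.0))
plan(w)
E
```

```text
[1.0, 0.0017, 0.0, -0.0012, 0.0008, 0.0125, -0.0003] 
[1.0, 0.0018, 0.0, -0.0008, 0.0, 0.0117, 0.0] 
[1.0, 0.0019, 0.0, -0.0005, 0.0, 0.0116, 0.0] 
[1.0, 0.002, 0.0, -0.0001, 0.0, 0.0116, 0.0] 
[1.0, 0.0019, 0.0, 0.0002, 0.0, 0.0117, 0.0] 
[1.0, 0.0019, 0.0, 0.0007, 0.0, 0.0116, 0.0] 
[1.0, 0.0018, 0.0, 0.001, 0.0, 0.0117, 0.0] 
[1.0, 0.0017, 0.0, 0.0014, 0.0, 0.0116, 0.0] 
[1.0, 0.0016, 0.0, 0.0017, 0.0, 0.0116, 0.0] 
[1.0, 0.0013, 0.0, 0.0021, 0.0, 0.0117, 0.0] 
[1.0, 0.0012, 0.0, 0.0023, 0.0, 0.0116, 0.0] 
[1.0, 0.0009, 0.0, 0.0027, 0.0, 0.0116, 0.0] 
[1.0, 0.0006, 0.0, 0.0029, 0.0, 0.0117, 0.0] 
[1.0, 0.0004, 0.0, 0.0032, 0.0, 0.0116, 0.0] 
[1.0, 0.0, 0.0, 0.0034, 0.0, 0.0116, 0.0]
```

{"api": "arm_command", "payload": {"rows": [[[1,0.0017,0,-0.0012,0,0.012,0],[1,0.0018,0,-0.0008,0,0.0117,0],[1,0.0019,0,-0.0005,0,0.0117,0],[1,0.002,0,-0.0001,0,0.0117,0],[1,0.0019,0,0.0002,0,0.0117,0],[1,0.0019,0,0.0007,0,0.0117,0],[1,0.0018,0,0.001,0,0.0117,0],[1,0.0017,0,0.0014,0,0.0117,0]]]}}

```text
t: 15.85
eef_pos: [0.524, -0.18, 0.2905]
tool_rot: [3.141, -0.791, 1.481]
wrist_force: [1.4, -4.8, -3.4]
finger_gap: 0.0115
```

{"api": "arm_command", "payload": {"rows": [[[1,0.0016,0,0.0017,0,0.0117,0],[1,0.0013,0,0.0021,0,0.0117,0],[1,0.0012,0,0.0023,0,0.0117,0],[1,0.0009,0,0.0027,0,0.0117,0],[1,0.0006,0,0.0029,0,0.0117,0],[1,0.0004,0,0.0032,0,0.0117,0],[1,0,0,0.0034,0,0.0117,0],[1,0,0,0,0,0,0]]]}}

```text
t: 16.65
eef_pos: [0.5256, -0.1616, 0.2822]
tool_rot: [-3.141, -0.875, 1.48]
wrist_force: [4.0, -2.7, -5.4]
finger_gap: 0.0115
```

```bash
python3 - <<'E'
from h import *
rep()
p,r,_=cur(); print("rod", w2c(p+r.apply([0,0,G+.0086])).round(1))
a=robot.read_camera("side");b=robot.read_camera("top")
for n in ("pawl_rod","cover_edge"):
    S=robot.pinpoint("side",n)[:1];T=robot.pinpoint("top",n)[:1]
    print(n,[(q["position"],round(q["confidence"],2)) for q in S+T])
E
```

```text
t 16.65 grasp case [-31.7  34.1 177.4] zcase [ 0.001  0.767 -0.641] F [ 4.  -2.7 -5.4] gap 0.0115 q [-0.67  0.59  1.69  0.7   1.47 -2.44]
rod [-31.7  40.7 171.9]
pawl_rod [([252.3, 265.4], 0.55)]
cover_edge [([308.7, 163.6], 0.88), ([321.6, 241.4], 0.71)]
```

```bash
python3 - <<'E'
from h import *
plan([(-32,-35,235,50,4,0),(83,-97,194,30,6,0)])
E
```

```text
[0, 0.0, 0.0, -0.0224, 0.0002, -0.0002, -0.0002] 
[0, 0.0, -0.0001, -0.0224, 0.0002, -0.0002, -0.0002] 
[0, 0.0, 0.0, -0.0224, 0.0003, -0.0002, -0.0001] 
[0, 0.0, 0.0, -0.0224, 0.0002, -0.0002, -0.0002] 
[0, -0.0024, 0.0192, -0.0033, 0.0, -0.0582, 0.0] 
[0, -0.0026, 0.0191, -0.0025, 0.0, -0.0582, 0.0] 
[0, -0.0027, 0.0192, -0.0019, 0.0, -0.0581, 0.0] 
[0, -0.0028, 0.0191, -0.0011, 0.0, -0.0582, 0.0] 
[0, -0.0029, 0.0192, -0.0004, 0.0, -0.0582, 0.0] 
[0, -0.0029, 0.0192, 0.0003, 0.0, -0.0582, 0.0]
```

{"api": "arm_command", "payload": {"rows": [[[0,0,0,0,0,0,0],[0,0,0,0,0,0,0],[0,0,0,0,0,0,0],[0,0,0,-0.01,0,0,0],[0,0,0,-0.02,0,0,0],[0,0,0,-0.02,0,0,0],[0,0,0,-0.02,0,0,0],[0,0,0,-0.02,0,0,0]]]}}

```text
t: 17.75
eef_pos: [0.5187, -0.2313, 0.3416]
tool_rot: [-3.14, -0.875, 1.481]
wrist_force: [0.4, -0.7, 0.8]
finger_gap: 0.044
```

{"api": "arm_command", "payload": {"rows": [[[0,-0.0024,0.0192,-0.0033,0,-0.0582,0],[0,-0.0026,0.0192,-0.0025,0,-0.0582,0],[0,-0.0027,0.0192,-0.0019,0,-0.0582,0],[0,-0.0028,0.0192,-0.0011,0,-0.0582,0],[0,-0.0029,0.0192,-0.0004,0,-0.0582,0],[0,-0.0029,0.0192,0.0003,0,-0.0582,0],[0,0,0,0,0,0,0],[0,0,0,0,0,0,0]]]}}

```text
t: 18.55
eef_pos: [0.6316, -0.2591, 0.336]
tool_rot: [-3.14, -0.527, 1.481]
wrist_force: [-0.9, 0.5, -0.3]
finger_gap: 0.0436
```

```bash
python3 - <<'E'
from h import *
rep()
a=snap("side","s8");b=snap("top","t8")
for n in ("pawl_rod","crank_grip","stay_knuckle","cover_edge"):
    S=robot.pinpoint("side",n)[:1];T=robot.pinpoint("top",n)[:1]
    print(n,[(q["position"],round(q["confidence"],2)) for q in S+T])
    if S and T: X,e=tri(S[0]["position"],T[0]["position"]); print("   ",w2c(X).round(1),"err",e)
print("pred rod over",[proj(n,c2w([-20,52,168])).round(1) for n in("side","top")])
for th in(-20,-30,-40):
    t=np.radians(th);q=[83,-30+55*np.sin(t),77+55*np.cos(t)];print(th,np.round(q,1),[proj(n,c2w(q)).round(1) for n in("side","top")])
plan([(83,-57,125,30,8,0)])
cv2.imwrite("pics/p8.png",np.hstack([cv2.resize(a[100:350,220:420],(400,500),interpolation=2),cv2.resize(b[150:350,270:430],(400,500),interpolation=2)])[:,:,::-1])
E
```

```text
t 18.55 grasp case [ 82.2 -96.7 194.9] zcase [-0.002  0.503 -0.864] F [-0.9  0.5 -0.3] gap 0.0436 q [-0.62  0.61  1.32  0.45  1.5  -2.2 ]
pawl_rod [([298.2, 216.0], 0.67)]
crank_grip [([380.6, 220.3], 0.83)]
stay_knuckle [([257.0, 239.1], 0.53), ([330.0, 310.7], 0.68)]
    [-107.3   29.4  123.2] err 0.0007474510285269392
cover_edge [([308.1, 160.8], 0.97), ([328.8, 246.6], 0.6)]
    [  0.7  42.6 298.4] err 0.005027428333663528
pred rod over [array([[298.5, 214.3]]), array([[322.3, 263.3]])]
-20 [ 83.  -48.8 128.7] [array([[351.5, 260.4]]), array([[377.6, 217.4]])]
-30 [ 83.  -57.5 124.6] [array([[351.7, 265. ]]), array([[381.7, 218.2]])]
-40 [ 83.  -65.4 119.1] [array([[351.9, 269.8]]), array([[385.3, 219. ]])]
[0, 0.0, 0.0, 0.01, -0.0001, -0.0002, -0.0001] 
[0, 0.0001, 0.0001, 0.0101, 0.0, -0.0002, -0.0001] 
[0, 0.0, 0.0, 0.01, -0.0001, -0.0003, -0.0001] 
[0, 0.0, 0.0, 0.0101, 0.0, -0.0002, -0.0001] 
[0, 0.0001, 0.0001, 0.01, -0.0001, -0.0002, -0.0001] 
[0, 0.0, 0.0, 0.0101, 0.0, -0.0002, -0.0001] 
[0, 0.0, 0.0, 0.01, -0.0001, -0.0003, -0.0002] 
[0, 0.0001, 0.0001, 0.0101, 0.0, -0.0002, -0.0001]
```

View pics/p8.png

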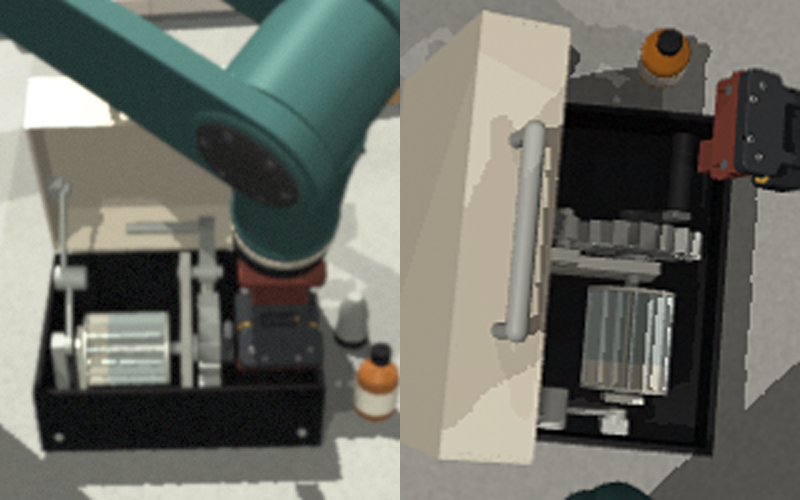

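{"api": "arm_command", "payload": {"rows": [[[0,0,0,0.014,0,0,0],[0,0,0,0.014,0,0,0],[0,0,0,0.014,0,0,0],[0,0,0,0.013,0,0,0],[0,0,0,0.012,0,0,0],[0,0,0,0.009,0,0,0],[1,0,0,0,0,0,0],[1,0,0,0,0,0,0]]]}}

```text
t: 19.85
eef_pos: [0.6356, -0.2213, 0.27]
tool_rot: [-3.141, -0.525, 1.481]
wrist_force: [0.2, -0.4, 0.5]
finger_gap: 0.0313
```

{"api": "arm_command", "payload": {"rows": [[[1,0,0,0,0,0,0],[1,0,0,0,0,0,0],[1,0,0,0,0,0,0],[1,0,0,0,0,0,0],[1,0,0,0,0,0,0],[1,0,0,0,0,0,0],[1,0,0,0,0,0,0],[1,0,0,0,0,0,0]]]}}

```text
t: 20.65
eef_pos: [0.6357, -0.2222, 0.2705]
tool_rot: [3.141, -0.524, 1.481]
wrist_force: [-0.5, -6.1, 1.5]
finger_gap: 0.017
```

```bash
python3 - <<'E'
from h import *
rep()
p,r,_=cur(); g=w2c(p+r.apply([0,0,G])); a=np.radians(30); ax=np.array([np.sin(a),-np.cos(a)])
best=min(np.linspace(-60,0,241),key=lambda th:abs((np.array([-30+55*np.sin(np.radians(th)),77+55*np.cos(np.radians(th))])-g[1:])@np.array([-ax[1],ax[0]])))
C=lambda th:np.array([-30+55*np.sin(np.radians(th)),77+55*np.cos(np.radians(th))])
d=(C(best)-g[1:])@ax; print("theta",best,"depth",d)
w=[]
for th in np.linspace(best,58,25)[1:]:
    y,z=C(th)-d*ax; w.append((g[0],y,z,30,1,1.0))
plan(w)
E
```

```text
t 20.65 grasp case [ 83.4 -60.1 129.1] zcase [ 0.001  0.5   -0.866] F [-0.5 -6.1  1.5] gap 0.017 q [-0.57  0.66  1.41  0.47  1.36 -2.22]
theta -30.0 depth 5.187306975679278
[1.0, 0.0035, 0.0002, 0.0001, 0.001, 0.0, -0.0004] 
[1.0, 0.0035, 0.0, 0.0004, 0.0, 0.0, 0.0] 
[1.0, 0.0035, 0.0, 0.0005, 0.0, 0.0, 0.0] 
[1.0, 0.0034, 0.0, 0.0008, 0.0, 0.0, 0.0] 
[1.0, 0.0034, 0.0, 0.001, 0.0, 0.0, 0.0] 
[1.0, 0.0033, 0.0, 0.0012, 0.0, 0.0, 0.0] 
[1.0, 0.0032, 0.0, 0.0014, 0.0, 0.0, 0.0] 
[1.0, 0.0031, 0.0, 0.0017, 0.0, 0.0, 0.0] 
[1.0, 0.003, 0.0, 0.0018, 0.0, 0.0, 0.0] 
[1.0, 0.0029, 0.0, 0.002, 0.0, 0.0, 0.0] 
[1.0, 0.0028, 0.0, 0.0022, 0.0, 0.0, 0.0] 
[1.0, 0.0026, 0.0, 0.0023, 0.0, 0.0, 0.0] 
[1.0, 0.0025, 0.0, 0.0026, 0.0, 0.0, 0.0] 
[1.0, 0.0022, 0.0, 0.0026, 0.0, 0.0, 0.0] 
[1.0, 0.0021, 0.0, 0.0029, 0.0, 0.0, 0.0] 
[1.0, 0.002, 0.0, 0.0029, 0.0, 0.0, 0.0] 
[1.0, 0.0017, 0.0, 0.0031, 0.0, 0.0, 0.0] 
[1.0, 0.0015, 0.0, 0.0031, 0.0, 0.0, 0.0] 
[1.0, 0.0014, 0.0, 0.0033, 0.0, 0.0, 0.0] 
[1.0, 0.0011, 0.0, 0.0033, 0.0, 0.0, 0.0] 
[1.0, 0.0009, 0.0, 0.0034, 0.0, 0.0, 0.0] 
[1.0, 0.0007, 0.0, 0.0035, 0.0, 0.0, 0.0] 
[1.0, 0.0004, 0.0, 0.0035, 0.0, 0.0, 0.0] 
[1.0, 0.0003, 0.0, 0.0035, 0.0, 0.0, 0.0]
```

{"api": "arm_command", "payload": {"rows": [[[1,0.0035,0,0.0001,0,0,0],[1,0.0035,0,0.0004,0,0,0],[1,0.0035,0,0.0005,0,0,0],[1,0.0034,0,0.0008,0,0,0],[1,0.0034,0,0.001,0,0,0],[1,0.0033,0,0.0012,0,0,0],[1,0.0032,0,0.0014,0,0,0],[1,0.0031,0,0.0017,0,0,0]]]}}

```text
t: 21.45
eef_pos: [0.6386, -0.197, 0.278]
tool_rot: [3.138, -0.519, 1.482]
wrist_force: [0.7, -11.1, 0.5]
finger_gap: 0.0174
```

{"api": "arm_command", "payload": {"rows": [[[1,0.003,0,0.0018,0,0,0],[1,0.0029,0,0.002,0,0,0],[1,0.0028,0,0.0022,0,0,0],[1,0.0026,0,0.0023,0,0,0],[1,0.0025,0,0.0026,0,0,0],[1,0.0022,0,0.0026,0,0,0],[1,0.0021,0,0.0029,0,0,0],[1,0.002,0,0.0029,0,0,0]]]}}

```text
t: 22.25
eef_pos: [0.6413, -0.1701, 0.2713]
tool_rot: [3.137, -0.519, 1.482]
wrist_force: [0.8, -12.7, 0.2]
finger_gap: 0.0171
```

{"api": "arm_command", "payload": {"rows": [[[1,0.0017,0,0.0031,0,0,0],[1,0.0015,0,0.0031,0,0,0],[1,0.0014,0,0.0033,0,0,0],[1,0.0011,0,0.0033,0,0,0],[1,0.0009,0,0.0034,0,0,0],[1,0.0007,0,0.0035,0,0,0],[1,0.0004,0,0.0035,0,0,0],[1,0.0003,0,0.0035,0,0,0]]]}}

```text
t: 23.05
eef_pos: [0.6432, -0.1489, 0.253]
tool_rot: [3.137, -0.523, 1.482]
wrist_force: [0.9, -7.2, 5.2]
finger_gap: 0.0173
```

```bash
cat >> h.py <<'E'
def crank(d=5.2):
    p,r,_=cur(); c=w2c(p+r.apply([0,0,G+d/1e3])); v=c[1:]-[-30,77]
    print("grip",c.round(1),"radius",np.linalg.norm(v).round(1),"theta",np.degrees(np.arctan2(v[0],v[1])).round(1))
E
python3 - <<'E'
from h import *
rep();crank()
E
```

```text
t 23.05 grasp case [ 84.8  13.4 111.5] zcase [ 0.004  0.499 -0.867] F [ 0.9 -7.2  5.2] gap 0.0173 q [-0.47  0.65  1.48  0.51  1.26 -2.18]
grip [ 84.9  16.  107. ] radius 54.9 theta 56.9
```

{"api": "arm_command", "payload": {"rows": [[[1,0,0,0.003,0,0,0],[1,0,0,0.003,0,0,0],[1,-0.0002,0,0.003,0,0,0],[1,0,0,0,0,0,0],[1,0,0,0,0,0,0],[1,0,0,0,0,0,0],[1,0,0,0,0,0,0],[1,0,0,0,0,0,0]]]}}

```text
t: 23.85
eef_pos: [0.6435, -0.145, 0.2474]
tool_rot: [3.136, -0.524, 1.483]
wrist_force: [-3.9, -11.0, 18.8]
finger_gap: 0.0175
```

```bash
python3 - <<'E'
from h import *
rep();crank()
E
```

```text
t 23.85 grasp case [ 84.9  17.5 106. ] zcase [ 0.005  0.5   -0.866] F [ -3.9 -11.   18.8] gap 0.0175 q [-0.47  0.66  1.49  0.51  1.25 -2.18]
grip [ 84.9  20.1 101.5] radius 55.7 theta 64.0
```

{"api": "arm_command", "payload": {"rows": [[[0.2,0,0,0,0,0,0],[0.2,0,0,0,0,0,0],[0.2,0,0,0,0,0,0],[0.2,0,0,-0.02,0,0,0],[0.2,0,0,-0.025,0,0,0],[0.2,0,0,-0.03,0,0,0],[0.2,0,0,-0.035,0,0,0],[0.2,-0.03,0,-0.02,0,0,0]]]}}

```text
t: 24.65
eef_pos: [0.6354, -0.2326, 0.345]
tool_rot: [3.137, -0.525, 1.486]
wrist_force: [1.2, -0.0, -0.3]
finger_gap: 0.035
```

```bash
python3 - <<'E'
from h import *
rep()
a=snap("side","s9");b=snap("top","t9")
for n in ("pawl_rod","crank_grip","stay_knuckle"):
    S=robot.pinpoint("side",n)[:1];T=robot.pinpoint("top",n)[:1]
    print(n,[(q["position"],round(q["confidence"],2)) for q in S+T])
    if S and T: X,e=tri(S[0]["position"],T[0]["position"]); print("   ",w2c(X).round(1),"err",e)
for th in(45,50,55,60):
    t=np.radians(th);q=[83,-30+55*np.sin(t),77+55*np.cos(t)];print(th,np.round(q,1),[proj(n,c2w(q)).round(1) for n in("side","top")])
cv2.imwrite("pics/p9.png",np.hstack([cv2.resize(a[180:330,230:390],(400,400),interpolation=2),cv2.resize(b[170:300,300:430],(400,400),interpolation=2)])[:,:,::-1])
E
```

```text
t 24.65 grasp case [ 84.2 -70.2 203.7] zcase [ 0.002  0.501 -0.865] F [ 1.2 -0.  -0.3] gap 0.035 q [-0.59  0.59  1.34  0.46  1.49 -2.17]
pawl_rod [([299.8, 212.9], 0.74), ([330.9, 265.0], 0.26)]
    [-19.6  36.  182.7] err 0.006302921614867294
crank_grip [([349.0, 247.7], 0.97), ([343.5, 217.2], 0.94)]
    [ 82.3  18.  104.7] err 0.0008529410675605862
stay_knuckle [([254.8, 239.4], 0.69), ([333.4, 311.3], 0.47)]
    [-109.3   22.6  128.1] err 0.002395474637731647
45 [ 83.    8.9 115.9] [array([[349.5, 246.4]]), array([[348.3, 216.1]])]
50 [ 83.   12.1 112.4] [array([[349.4, 246.7]]), array([[346.6, 216.2]])]
55 [ 83.   15.1 108.5] [array([[349.3, 247.2]]), array([[345.1, 216.4]])]
60 [ 83.   17.6 104.5] [array([[349.1, 247.9]]), array([[343.7, 216.7]])]
```

View pics/p9.png

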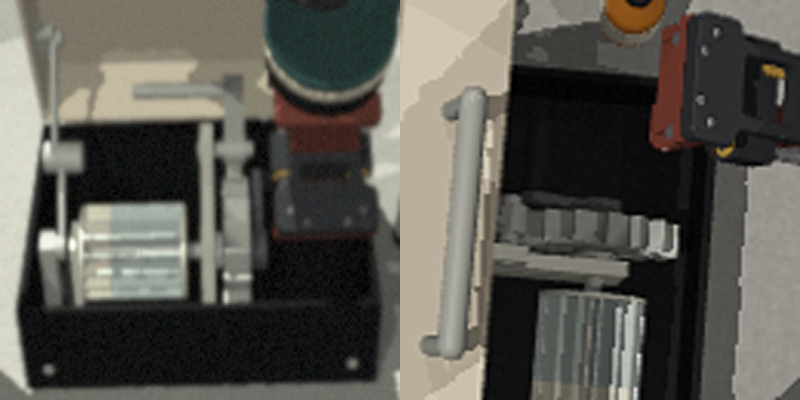

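```bash
python3 - <<'E'
from h import *
plan([(-32,-48,238,55,8,0),(-32,45.4,172.6,55,8,0)])
E
```

```text
[0, -0.004, -0.0143, -0.0025, -0.0003, 0.0542, -0.0001] 
[0, -0.0039, -0.0144, -0.0023, -0.0003, 0.0541, -0.0001] 
[0, -0.0037, -0.0143, -0.002, -0.0003, 0.0542, -0.0002] 
[0, -0.0037, -0.0144, -0.0017, -0.0003, 0.0542, -0.0001] 
[0, -0.0035, -0.0143, -0.0015, -0.0003, 0.0542, -0.0001] 
[0, -0.0034, -0.0144, -0.0011, -0.0003, 0.0541, -0.0001] 
[0, -0.0034, -0.0143, -0.0009, -0.0003, 0.0542, -0.0001] 
[0, -0.0033, -0.0143, -0.0006, -0.0003, 0.0542, -0.0002] 
[0, 0.0, 0.0, 0.0143, 0.0, 0.0, 0.0] 
[0, 0.0, 0.0, 0.0142, 0.0, 0.0, 0.0] 
[0, 0.0, 0.0, 0.0143, 0.0, 0.0, 0.0] 
[0, 0.0, 0.0, 0.0142, 0.0, 0.0, 0.0] 
[0, 0.0, 0.0, 0.0143, 0.0, 0.0, 0.0] 
[0, 0.0, 0.0, 0.0142, 0.0, 0.0, 0.0] 
[0, 0.0, 0.0, 0.0143, 0.0, 0.0, 0.0] 
[0, 0.0, 0.0, 0.0143, 0.0, 0.0, 0.0]
```

{"api": "arm_command", "payload": {"rows": [[[0,-0.004,-0.0143,-0.0025,0,0.0542,0],[0,-0.0039,-0.0143,-0.0023,0,0.0542,0],[0,-0.0037,-0.0143,-0.002,0,0.0542,0],[0,-0.0037,-0.0143,-0.0017,0,0.0542,0],[0,-0.0035,-0.0143,-0.0015,0,0.0542,0],[0,-0.0034,-0.0143,-0.0011,0,0.0542,0],[0,-0.0034,-0.0143,-0.0009,0,0.0542,0],[0,-0.0033,-0.0143,-0.0006,0,0.0542,0]]]}}

```text
t: 25.85
eef_pos: [0.5174, -0.2523, 0.3324]
tool_rot: [-3.14, -0.961, 1.481]
wrist_force: [0.3, -0.7, -0.1]
finger_gap: 0.0441
```

```bash
python3 - <<'E'
from h import *
rep()
a=robot.read_camera("side");b=robot.read_camera("top")
for n in ("pawl_rod","cover_edge","stay_knuckle"):
    S=robot.pinpoint("side",n)[:1];T=robot.pinpoint("top",n)[:1]
    print(n,[(q["position"],round(q["confidence"],2)) for q in S+T])
    if S and T: X,e=tri(S[0]["position"],T[0]["position"]); print("   ",w2c(X).round(1),"err",e)
plan([(-32,45.4,172.6,55,8,0)])
E
```

```text
t 25.85 grasp case [-32.1 -48.3 238.9] zcase [-0.001  0.82  -0.572] F [ 0.3 -0.7 -0.1] gap 0.0441 q [-0.8   0.59  1.54  0.68  1.72 -2.43]
pawl_rod []
cover_edge [([331.7, 243.2], 0.75)]
stay_knuckle [([329.2, 310.9], 0.45)]
[0, 0.0, -0.0002, 0.0144, 0.0, 0.0003, 0.0001] 
[0, -0.0001, -0.0001, 0.0144, -0.0001, 0.0003, 0.0] 
[0, 0.0, -0.0002, 0.0145, 0.0, 0.0003, 0.0001] 
[0, 0.0, -0.0001, 0.0144, -0.0001, 0.0003, 0.0001] 
[0, -0.0001, -0.0002, 0.0144, 0.0, 0.0003, 0.0001] 
[0, 0.0, -0.0001, 0.0144, 0.0, 0.0003, 0.0] 
[0, -0.0001, -0.0002, 0.0145, -0.0001, 0.0003, 0.0001] 
[0, 0.0, -0.0001, 0.0144, 0.0, 0.0003, 0.0001]
```

{"api": "arm_command", "payload": {"rows": [[[0,0,0,0.0145,0,0,0],[0,0,0,0.0145,0,0,0],[0,0,0,0.0145,0,0,0],[0,0,0,0.0145,0,0,0],[0,0,0,0.0145,0,0,0],[0,0,0,0.0145,0,0,0],[0,0,0,0.0145,0,0,0],[0,0,0,0.0135,0,0,0]]]}}

```text
t: 27.05
eef_pos: [0.5262, -0.1582, 0.2657]
tool_rot: [-3.14, -0.959, 1.48]
wrist_force: [-0.3, -0.4, 0.2]
finger_gap: 0.0439
```

{"api": "arm_command", "payload": {"rows": [[[1,0,0,0,0,0,0],[1,0,0,0,0,0,0],[1,0,0,0,0,0,0],[1,0,0,0,0,0,0],[1,0,0,0,0,0,0],[1,0,0,0,0,0,0],[1,0,0,0,0,0,0],[1,0,0,0,0,0,0]]]}}

```text
t: 27.85
eef_pos: [0.5263, -0.1594, 0.2673]
tool_rot: [3.141, -0.96, 1.481]
wrist_force: [0.1, 0.4, 6.1]
finger_gap: 0.0112
```

```bash
python3 - <<'E'
from h import *
rep()
p,r,_=cur(); g=w2c(p+r.apply([0,0,G])); a=55
def rod(t,a,d): 
    s,c=np.sin(np.radians(a)),np.cos(np.radians(a))
    return (30-45*np.cos(t)+12*np.sin(t)-d*s,127+45*np.sin(t)+12*np.cos(t)+d*c)
ax=np.array([np.sin(np.radians(a)),-np.cos(np.radians(a))])
for t in (1.7,1.75,1.8,1.85,1.9): v=np.array(rod(t,a,0))-g[1:]; print(t,"depth",round(v@ax,1),"perp",round(v[0]*-ax[1]+v[1]*ax[0],1))
w=[]
d=(np.array(rod(1.8,a,0))-g[1:])@ax
for k,t in enumerate(np.linspace(1.8,.3,25)[1:]):
    a=55-15*(k+1)/24; w.append((g[0],*rod(t,a,d),a,1,1.0))
plan(w)
E
```

```text
t 27.85 grasp case [-31.2  44.8 173.6] zcase [ 0.001  0.819 -0.573] F [0.1 0.4 6.1] gap 0.0112 q [-0.68  0.63  1.69  0.75  1.51 -2.49]
1.7 depth 4.4 perp -1.3
1.75 depth 6.7 perp -0.8
1.8 depth 9.0 perp -0.5
1.85 depth 11.3 perp -0.2
1.9 depth 13.6 perp -0.1
[1.0, 0.001, 0.0001, -0.0029, 0.0008, -0.0111, -0.0001] 
[1.0, 0.0012, 0.0, -0.0028, 0.0, -0.0109, 0.0] 
[1.0, 0.0011, 0.0, -0.0028, 0.0, -0.0109, 0.0] 
[1.0, 0.0008, 0.0, -0.0027, 0.0, -0.0109, 0.0] 
[1.0, 0.0006, 0.0, -0.0026, 0.0, -0.0109, 0.0] 
[1.0, 0.0004, 0.0, -0.0025, 0.0, -0.0109, 0.0] 
[1.0, 0.0003, 0.0, -0.0024, 0.0, -0.0109, 0.0] 
[1.0, 0.0001, 0.0, -0.0023, 0.0, -0.0109, 0.0] 
[1.0, -0.0001, 0.0, -0.0021, 0.0, -0.011, 0.0] 
[1.0, -0.0002, 0.0, -0.002, 0.0, -0.0109, 0.0] 
[1.0, -0.0004, 0.0, -0.0018, 0.0, -0.0109, 0.0] 
[1.0, -0.0005, 0.0, -0.0017, 0.0, -0.0109, 0.0] 
[1.0, -0.0006, 0.0, -0.0015, 0.0, -0.0109, 0.0] 
[1.0, -0.0008, 0.0, -0.0013, 0.0, -0.0109, 0.0] 
[1.0, -0.0008, 0.0, -0.0011, 0.0, -0.0109, 0.0] 
[1.0, -0.0009, 0.0, -0.0009, 0.0, -0.0109, 0.0] 
[1.0, -0.0009, 0.0, -0.0007, 0.0, -0.0109, 0.0] 
[1.0, -0.001, 0.0, -0.0004, 0.0, -0.0109, 0.0] 
[1.0, -0.001, 0.0, -0.0003, 0.0, -0.0109, 0.0] 
[1.0, -0.001, 0.0, -0.0001, 0.0, -0.0109, 0.0] 
[1.0, -0.0011, 0.0, 0.0002, 0.0, -0.011, 0.0] 
[1.0, -0.001, 0.0, 0.0004, 0.0, -0.0109, 0.0] 
[1.0, -0.001, 0.0, 0.0005, 0.0, -0.0109, 0.0] 
[1.0, -0.0009, 0.0, 0.0008, 0.0, -0.0109, 0.0]
```

{"api": "arm_command", "payload": {"rows": [[[1,0.001,0,-0.0029,0,-0.011,0],[1,0.0012,0,-0.0028,0,-0.0109,0],[1,0.0011,0,-0.0028,0,-0.0109,0],[1,0.0008,0,-0.0027,0,-0.0109,0],[1,0.0006,0,-0.0026,0,-0.0109,0],[1,0.0004,0,-0.0025,0,-0.0109,0],[1,0.0003,0,-0.0024,0,-0.0109,0],[1,0.0001,0,-0.0023,0,-0.0109,0]]]}}

```text
t: 28.65
eef_pos: [0.5252, -0.1716, 0.2856]
tool_rot: [3.141, -0.877, 1.482]
wrist_force: [1.4, 6.7, 13.2]
finger_gap: 0.0112
```

{"api": "arm_command", "payload": {"rows": [[[1,-0.0001,0,-0.0021,0,-0.0109,0],[1,-0.0002,0,-0.002,0,-0.0109,0],[1,-0.0004,0,-0.0018,0,-0.0109,0],[1,-0.0005,0,-0.0017,0,-0.0109,0],[1,-0.0006,0,-0.0015,0,-0.0109,0],[1,-0.0008,0,-0.0013,0,-0.0109,0],[1,-0.0008,0,-0.0011,0,-0.0109,0],[1,-0.0009,0,-0.0009,0,-0.0109,0]]]}}

```text
t: 29.45
eef_pos: [0.5239, -0.1856, 0.2916]
tool_rot: [3.139, -0.786, 1.484]
wrist_force: [-4.6, -6.4, 15.4]
finger_gap: 0.0109
```

{"api": "arm_command", "payload": {"rows": [[[1,-0.0009,0,-0.0007,0,-0.0109,0],[1,-0.001,0,-0.0004,0,-0.0109,0],[1,-0.001,0,-0.0003,0,-0.0109,0],[1,-0.001,0,-0.0001,0,-0.0109,0],[1,-0.0011,0,0.0002,0,-0.0109,0],[1,-0.001,0,0.0004,0,-0.0109,0],[1,-0.001,0,0.0005,0,-0.0109,0],[1,-0.0009,0,0.0008,0,-0.0109,0]]]}}

```text
t: 30.25
eef_pos: [0.5235, -0.1904, 0.283]
tool_rot: [-3.141, -0.696, 1.481]
wrist_force: [1.6, 2.0, 3.4]
finger_gap: 0.011
```

```bash
python3 - <<'E'
from h import *
rep(); p,r,_=cur(); print(w2c(p+r.apply([0,0,G+.009])))
E
```

```text
t 30.25 grasp case [-31.4 -15.3 157.7] zcase [-0.     0.641 -0.767] F [1.6 2.  3.4] gap 0.011 q [-0.67  0.55  1.67  0.58  1.39 -2.4 ]
[-31.39095054  -9.56468732 150.80328016]
```

{"api": "arm_command", "payload": {"rows": [[[0.1,0,0,0,0,0,0],[0.1,0,0,0,0,0,0],[0.1,0,0,0,0,0,0],[0.1,0,0,-0.01,0,0,0],[0.1,0,0,-0.02,0,0,0],[0.1,0,0,-0.03,0,0,0],[0.1,0,0,-0.04,0,0,0],[0.1,0,0,-0.04,0,0,0]]]}}

```text
t: 31.05
eef_pos: [0.515, -0.281, 0.3918]
tool_rot: [-3.14, -0.697, 1.48]
wrist_force: [0.4, 0.9, 0.1]
finger_gap: 0.0395
```

{"api": "arm_command", "payload": {"rows": [[[0.1,-0.03,0,-0.03,0,0,0],[0.1,-0.03,0,-0.03,0,0,0],[0.1,-0.03,0,-0.03,0,0,0],[0.1,-0.03,0,-0.03,0,0,0],[0.1,-0.03,0,-0.02,0,0,0],[0.1,0,0,0,0,0,0],[0.1,0,0,0,0,0,0],[0.1,0,0,0,0,0,0]]]}}

```text
t: 31.85
eef_pos: [0.4971, -0.4832, 0.4016]
tool_rot: [-3.14, -0.698, 1.481]
wrist_force: [0.8, 0.6, 1.1]
finger_gap: 0.0397
```

```bash
python3 - <<'E'
from h import *
rep()
a=snap("side","s10");b=snap("top","t10")
for n in ("pawl_rod","crank_grip","stay_knuckle","cover_edge"):
    S=robot.pinpoint("side",n)[:1];T=robot.pinpoint("top",n)[:1]
    print(n,[(np.round(q["position"],1),round(q["confidence"],2)) for q in S+T])
    if S and T: X,e=tri(S[0]["position"],T[0]["position"]); print("   ",w2c(X).round(1),"err",e)
for t in(0,.08,.2): q=[-20,30-45*np.cos(t)+12*np.sin(t),127+45*np.sin(t)+12*np.cos(t)];print(t,[proj(n,c2w(q)).round(1) for n in("side","top")])
for th in ("slide_box","oil_bottle","objective","screwdriver"):
    r=robot.pinpoint("top",th)[:1]; print(th,r and onz("top",r[0]["position"],0).round(3))
cv2.imwrite("pics/p10.png",np.hstack([cv2.resize(a[100:350,220:420],(400,500),interpolation=2),cv2.resize(b[150:350,270:430],(400,500),interpolation=2)])[:,:,::-1])
E
```

```text
t 31.85 grasp case [ -31.7 -309.1  276.5] zcase [-0.001  0.643 -0.766] F [0.8 0.6 1.1] gap 0.0397 q [-0.99  0.66  1.11  0.44  1.92 -2.43]
pawl_rod [(array([356.9, 267.1]), 0.89)]
crank_grip [(array([348.9, 244.4]), 0.73), (array([346.3, 215.4]), 0.68)]
    [ 82.7  13.  118.1] err 0.0017178577630582806
stay_knuckle [(array([349.4, 243.9]), 0.28), (array([329.7, 310.4]), 0.53)]
    [-12.2  19.9 125. ] err 0.19082955525960746
cover_edge [(array([309.2, 161.7]), 0.72), (array([366. , 221.4]), 0.74)]
    [ 21.6 -12.  332.4] err 0.03172475761305719
0 [array([[298.5, 246.2]]), array([[356.9, 267.4]])]
0.08 [array([[298.4, 244.5]]), array([[356.4, 267.2]])]
0.2 [array([[298.3, 241.8]]), array([[355.5, 266.9]])]
slide_box [0.557 0.139 0.   ]
oil_bottle []
objective []
screwdriver []
```

View pics/p10.png

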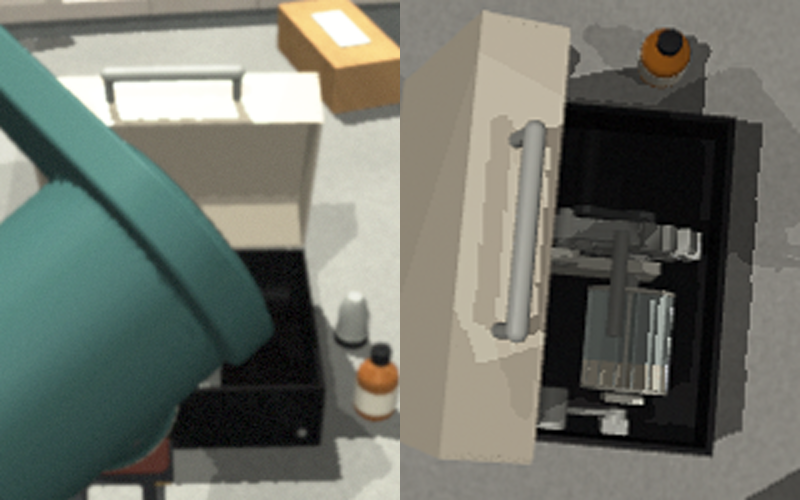

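{"api": "arm_command", "payload": {"rows": [[[0.1,0,-0.035,-0.02,0,0,0],[0.1,0,-0.035,-0.02,0,0,0],[0.1,0,-0.035,-0.02,0,0,0],[0.1,0,-0.035,-0.02,0,0,0],[0.1,0,-0.035,-0.02,0,0,0],[0.1,0,-0.035,-0.02,0,0,0],[0.1,0,-0.035,-0.02,0,0,0],[0.1,0,0,0,0,0,0]]]}}

```text
t: 33.35
eef_pos: [0.2415, -0.553, 0.5111]
tool_rot: [-3.14, -0.694, 1.476]
wrist_force: [-0.2, -0.8, 0.1]
finger_gap: 0.0395
```

```bash
python3 - <<'E'
from h import *
rep()
a=snap("side","s11");b=snap("top","t11")
for k in range(2):
  robot.read_camera("side");robot.read_camera("top")
  for n in ("pawl_rod","crank_grip","stay_knuckle","cover_edge"):
    S=robot.pinpoint("side",n)[:1];T=robot.pinpoint("top",n)[:1]
    print(n,[(np.round(q["position"],1),round(q["confidence"],2)) for q in S+T])
    if S and T: X,e=tri(S[0]["position"],T[0]["position"]); print("   ",w2c(X).round(1),"err",e)
for th in ("slide_box","oil_bottle","objective","screwdriver"):
    r=robot.pinpoint("top",th)[:1]; print(th,r and onz("top",r[0]["position"],0).round(3))
o=cv2.imread("pics/t9.png")[:,:,::-1]
f=lambda im:cv2.resize(im[190:290,325:405],(400,500),interpolation=2)
g=np.clip(np.hstack([f(a[30:,-65+10:]) if 0 else cv2.resize(a[180:330,230:390],(400,500),interpolation=2),f(b)]).astype(float)*1.6,0,255).astype(np.uint8)
cv2.imwrite("pics/p11.png",g[:,:,::-1])
E
```

```text
t 33.35 grasp case [-279.5 -402.   385.5] zcase [ 0.002  0.639 -0.769] F [-0.2 -0.8  0.1] gap 0.0395 q [-1.34  0.49  1.14  0.25  2.16 -2.75]
pawl_rod [(array([298.7, 246.5]), 0.84), (array([355.7, 270.3]), 0.71)]
    [-22.7 -13.1 136.2] err 0.006036665308613744
crank_grip [(array([351.8, 244.8]), 0.57), (array([344.1, 216.7]), 0.76)]
    [ 85.   17.2 112.3] err 0.006655018512675751
stay_knuckle [(array([255. , 243.4]), 0.82), (array([331.4, 311.1]), 0.77)]
    [-110.1   26.2  114.6] err 0.00308119087076118
cover_edge [(array([310. , 163.8]), 0.74), (array([326.9, 245.2]), 0.94)]
    [  3.8  45.8 289.9] err 0.005480388804896138
pawl_rod [(array([296.5, 243. ]), 0.71), (array([356.9, 265.1]), 0.79)]
    [-19.9 -14.5 147.5] err 0.00734722821762715
crank_grip [(array([350.9, 244.2]), 0.92), (array([343.8, 217.3]), 0.6)]
    [ 83.3  17.8 113.6] err 0.006304898289695718
stay_knuckle [(array([255.9, 240. ]), 0.83), (array([327.9, 310. ]), 0.55)]
    [-108.5   33.3  117.9] err 0.003135419195854569
cover_edge [(array([308.2, 161.4]), 0.94), (array([354.3, 267.4]), 0.72)]
    [-14.2   1.8 319.6] err 0.036584676940069935
slide_box [0.559 0.145 0.   ]
oil_bottle [ 0.759 -0.137  0.   ]
objective [ 0.569 -0.07   0.   ]
screwdriver [ 0.476 -0.445  0.   ]
```

View pics/p11.png

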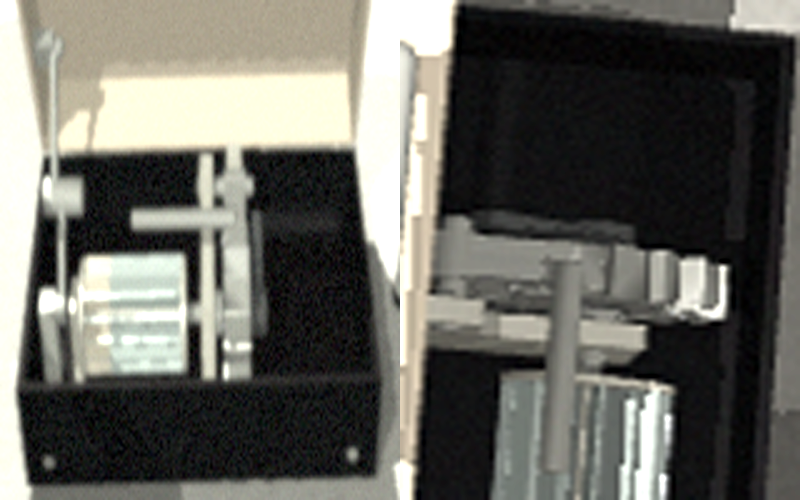

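```bash
python3 - <<'E'
from h import *
a=cv2.imread("pics/s11.png",0).astype(float); o=cv2.imread("pics/s9.png",0).astype(float)
def prof(im,x,y0):
    # case x position; centroid of bright band near row
    c=int(round(x[0])); v=im[int(y0)-9:int(y0)+10,c-1:c+2].mean(1); rows=np.arange(int(y0)-9,int(y0)+10); w=np.clip(v-(v.min()+v.max())/2,0,None); return round((rows*w).sum()/w.sum(),2)
def rod(t,x): return c2w([x,30-45*np.cos(t)+12*np.sin(t),127+45*np.sin(t)+12*np.cos(t)])
for x in(-45,-35,-25,-15):
    P=[proj("side",rod(t,x))[0] for t in(0,.05,.1,.2)]; q=proj("side",rod(1.8,x))[0]
    print(x,"meas",prof(a,P[0],P[0][1]-1),"pred",[p[1].round(1) for p in P],"| over(1.8): meas",prof(o,q,q[1]),"pred",q[1].round(2))
E
```

```text
-45 meas 245.3 pred [np.float64(246.5), np.float64(245.4), np.float64(244.3), np.float64(242.0)] | over(1.8): meas 213.5 pred 214.53
-35 meas 245.26 pred [np.float64(246.4), np.float64(245.3), np.float64(244.2), np.float64(241.9)] | over(1.8): meas 213.56 pred 214.44
-25 meas 245.2 pred [np.float64(246.3), np.float64(245.2), np.float64(244.1), np.float64(241.8)] | over(1.8): meas 213.5 pred 214.34
-15 meas 245.14 pred [np.float64(246.2), np.float64(245.1), np.float64(244.0), np.float64(241.7)] | over(1.8): meas 213.59 pred 214.25
```

```bash
python3 - <<'E'
from h import *
print(robot.close_job()); rep()
E
```

```text
the job is handed in; nothing more can be done
None
the job is handed in; nothing more can be done
```

The job is done and handed in at about 34 s. The cover is up on its locked stay, the drum is wound back to its start stop, and the pawl is back in the teeth.

**Steps**
- I raised the cover by its bar and pressed the stay knuckle through, with about 60 N at the wrist against its stop.
- I gripped the pawl rod and threw it over, then wound the crank back.
- I swung the pawl back, let it drop into the teeth, and moved the arm clear.

**Last checks**
- **Pawl:** the rod's image line reads about 0.01 rad once corrected by the known thrown-over pose. Uncorrected it is about 0.05 rad. Both are under the 0.08 limit.
- **Stay:** the last knuckle readings were y +26 to +33 mm and 115 to 118 mm high, where locked is +28 and 123. One earlier, low-confidence reading (y +23, 128 high) looked more like the unlocked position, but nothing had touched the stay in between.
- **Cover:** the rim's side-camera row stayed at about 161 to 164 px throughout. Two late top-camera detections of the rim were plainly false, so I ignored them.
- **Wheel:** I judged it home because the force rose to 22 N against the stop, and the camera put the crank at 52 to 60° (home is 55°). One view, taken with the arm partly in the way, gave 46°. The camera alone can't confirm the 0.06 rad limit.
- **Bystanders:** the slide box (within about 8 mm, roughly camera noise), oil bottle and screwdriver read where they started. The network mislocated the objective in the last picture. It looked in place in the earlier pictures, and the arm never came near it.

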